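Change over the battery packs in the garage charger

ROBOT

A 6-joint arm with a two-finger parallel gripper is mounted at the origin on the work surface. World frame = base frame: x ahead of the robot, y to its left, z up, the work surface at z = 0. Lengths are in mm, angles in rad, forces in N, time in s.
With the tool pointing down it reaches from about 350 to 775 mm from the base axis. Payload 7.3 kg.
Tool frame: the origin (TCP) lies at the very end of the fingers, on their centre line; the grasp point (between the pads) lies 19 mm behind it; z points along the fingers, y is the direction in which the jaws open and shut (so a half turn about z gives the same grasp; the last joint's range is limited). The gripper opens to 92 mm and grips with 3 to 60 N. Pads are 19 mm wide; open, the fingers measure 130 mm over their backs; the gripper's body (75 mm by 190 mm) begins 47 mm behind the grasp point.
Start: joints at [-1.454, 0.342, 1.524, -0, 1.275, -0.146], TCP at [136.41, -506.992, 190.341] pointing down, gripper open.
Joint ranges: [-2.53, 2.53], [-0.77, 2.02], [0.04, 2.7], [-1, 4.14], [0.28, 2.66], [-3.11, 3.11]. Speed limits (rad/s): [2.57, 2.57, 3.14, 3.14, 3.14, 3.14].

INTERFACE

Orientations are given as [roll, pitch, yaw] about the fixed x, y, z axes, in that order (R = Rz(yaw) Ry(pitch) Rx(roll)).
In Python, from plant import bot gives the robot as it stands.
- The arm moves only by the tool arm_command, never from a script. Its argument "targets" is a list of rows, each an object of numbers: "x", "y", "z": the shift along the world's x, y, z in cm; "roll": the turn about the world's z in rad. In form: [{"x": .., "y": .., "z": .., "roll": ..}, ...]. A call has 1 to 8 rows; each row is the pose to reach, as a shift and turn from the pose commanded when the call began; what a row does not reach only later rows make up. A row lasts 1/12 s, in which the tool goes at most 41.7 mm and 7.16 degrees, less where a joint would pass 70% of its speed; a pose out of reach is approached as far as the arm can. A call with a gripper value outside its range is refused whole. "fingers" is the opening, from 0 (shut) to 1 (fully open), set as the call begins (left out, the last holds). The fingers move at their own pace and stop on an object; the grip force is fixed at half the most. Time passes only in rows, so rows that repeat a pose let the fingers close. It gives the time, the measured TCP pose, the force and the opening at its end, in the units of the state.
- bot.get_obs(): the state, without advancing time (a new reading comes with each control period).
- bot.capture(name): name is "scene" or "side" or "wrist"; returns a dict with "img" (400x640x3 uint8, blue, green, red), "fx", "fy", "cx", "cy" (pixels), "position" and "rotation" of the camera in the world; the wrist camera has in their place "hand_eye" (4x4, takes a point from camera to tool coordinates, whose origin is the TCP and whose axes are the flange's). Camera axes: x right, y down, z forward; pixel columns grow to the right and rows downward; lengths in mm; the calibration is good to about 2 mm. A picture is of the moment at which its call begins: read the wrist's pose just before it. There is no depth.
- bot.close_job(): hands the job in, once; it reports no verdict.
The state is a dict: "time": time; "joint_positions": joint angles; "dq": joint speeds; "tau": joint torques, N m; "tool_pos": TCP position; "tcp_rot": TCP orientation; "contact_force": force on the tool from outside, world axes, zero at the start; "moment": the same for the moment, N m; "grip_width": finger opening in mm.
Only numpy, scipy, OpenCV 4.12 (cv2) and the standard library are available. Lean on these libraries where they do the work, as an engineer would, in place of code of your own. Each camera call takes 0.05 s, during which the arm holds its last target.

TASK

The three battery packs latched in the bench charger are charged; the two or three lying among the bits in the steel parts tray are flat. Press each charged pack in to trip its push-push latch, draw it out once it has sprung up and lay it flat in a pocket of the open case, one pack to a pocket; put every flat pack into a free charger bay, either way round, and press it in until it latches down flush. Leave the other parts in the tray, and do not disturb the hex driver or the jar.

Things in the scene. Friction and masses are not known exactly. Their poses are not given: they have to be found in the camera images.
- charged0_mid (a point): Battery pack, a grey bevelled block 78 x 46 x 28 mm (length along its x, width along y, thickness along z), 0.12 to 0.22 kg, all edges bevelled 4 mm; the same both ways up and both ways round. This point is its centre. A charged one: at the start it is latched in bay0 of the charger, its top face 1 mm below the deck, so nothing of it can be gripped until it has sprung up.
- charged1_mid (a point): Battery pack, a grey bevelled block 78 x 46 x 28 mm (length along its x, width along y, thickness along z), 0.12 to 0.22 kg, all edges bevelled 4 mm; the same both ways up and both ways round. This point is its centre. A charged one: at the start it is latched in bay1 of the charger, its top face 1 mm below the deck, so nothing of it can be gripped until it has sprung up.
- charged2_mid (a point): Battery pack, a grey bevelled block 78 x 46 x 28 mm (length along its x, width along y, thickness along z), 0.12 to 0.22 kg, all edges bevelled 4 mm; the same both ways up and both ways round. This point is its centre. A charged one: at the start it is latched in bay2 of the charger, its top face 1 mm below the deck, so nothing of it can be gripped until it has sprung up.
- flat0_mid (a point): Battery pack, a grey bevelled block 78 x 46 x 28 mm (length along its x, width along y, thickness along z), 0.12 to 0.22 kg, all edges bevelled 4 mm; the same both ways up and both ways round. This point is its centre. A flat one: at the start it lies on its broad face among the other parts in the tray. One of the three may be absent.
- flat1_mid (a point): Battery pack, a grey bevelled block 78 x 46 x 28 mm (length along its x, width along y, thickness along z), 0.12 to 0.22 kg, all edges bevelled 4 mm; the same both ways up and both ways round. This point is its centre. A flat one: at the start it lies on its broad face among the other parts in the tray. One of the three may be absent.
- flat2_mid (a point): Battery pack, a grey bevelled block 78 x 46 x 28 mm (length along its x, width along y, thickness along z), 0.12 to 0.22 kg, all edges bevelled 4 mm; the same both ways up and both ways round. This point is its centre. A flat one: at the start it lies on its broad face among the other parts in the tray. One of the three may be absent.
- bay0 (a point): Middle of the mouth of bay 0 of the black charger (128 x 198 mm), at deck height, 56 mm above the bench; z up, x along the bay, away from the robot. Bays lie side by side along y, 60 mm apart, bay0 at the -y end; each mouth is 82 x 50 mm (2 mm of play round a pack), straight-sided.
- bay1 (a point): Middle of the mouth of bay 1 of the black charger (128 x 198 mm), at deck height, 56 mm above the bench; z up, x along the bay, away from the robot. Bays lie side by side along y, 60 mm apart, bay0 at the -y end; each mouth is 82 x 50 mm (2 mm of play round a pack), straight-sided.
- bay2 (a point): Middle of the mouth of bay 2 of the black charger (128 x 198 mm), at deck height, 56 mm above the bench; z up, x along the bay, away from the robot. Bays lie side by side along y, 60 mm apart, bay0 at the -y end; each mouth is 82 x 50 mm (2 mm of play round a pack), straight-sided.
- cradle0 (a joint): Cradle under bay 0, m, positive down: 0 latched (pack top 1 mm below deck), -0.016 sprung up (pack 15 mm above deck; empty cradle 13 mm below it), +0.007 at its rigid stop. Push-push: each press to the stop (at least 5.5 mm past 0), then let go, toggles it: latched springs up, raised stays at 0, with or without a pack. Takes up to 9 N.
- cradle1 (a joint): Cradle under bay 1, m, positive down: 0 latched (pack top 1 mm below deck), -0.016 sprung up (pack 15 mm above deck; empty cradle 13 mm below it), +0.007 at its rigid stop. Push-push: each press to the stop (at least 5.5 mm past 0), then let go, toggles it: latched springs up, raised stays at 0, with or without a pack. Takes up to 9 N.
- cradle2 (a joint): Cradle under bay 2, m, positive down: 0 latched (pack top 1 mm below deck), -0.016 sprung up (pack 15 mm above deck; empty cradle 13 mm below it), +0.007 at its rigid stop. Push-push: each press to the stop (at least 5.5 mm past 0), then let go, toggles it: latched springs up, raised stays at 0, with or without a pack. Takes up to 9 N.
- pocket0 (a point): Middle of the floor of pocket 0 in the foam of the open aluminium case (200 x 290 mm, walls 50 mm high, lid laid back flat on the robot's side, also 50 mm high, cam-lock clamp at its far side); z up, x along the pocket. Floor 20 mm above the bench, pocket 88 x 56 mm, 12 mm deep; three side by side along y, 82 mm apart.
- pocket1 (a point): Middle of the floor of pocket 1 in the foam of the open aluminium case (200 x 290 mm, walls 50 mm high, lid laid back flat on the robot's side, also 50 mm high, cam-lock clamp at its far side); z up, x along the pocket. Floor 20 mm above the bench, pocket 88 x 56 mm, 12 mm deep; three side by side along y, 82 mm apart.
- pocket2 (a point): Middle of the floor of pocket 2 in the foam of the open aluminium case (200 x 290 mm, walls 50 mm high, lid laid back flat on the robot's side, also 50 mm high, cam-lock clamp at its far side); z up, x along the pocket. Floor 20 mm above the bench, pocket 88 x 56 mm, 12 mm deep; three side by side along y, 82 mm apart.
- tray_mid (a point): Middle of the floor (2 mm above the bench) of the sheet steel parts tray: flat floor 170 mm (x) by 290 mm (y), sides flaring out at 45 degrees to a rim 34 mm high. The tray stays put; case and tray may stand either way, one left and one right of the charger.
- axle_bolt: Titanium axle bolt with its nut on, 124 mm long along y, 14 mm shank, head and nut 22 mm across flats, loose in the tray; origin under its middle. Stays in the tray.
- spark_plug: Spark plug 71 mm long along y, 21 mm hexagon, loose in the tray; origin under its middle. Stays in the tray.
- spacer0: Blue anodized spacer ring, 38 mm outside, 25 mm bore, 12 mm high, loose in the tray; origin at the middle of its underside. Stays in the tray.
- spacer1: Blue anodized spacer ring, 38 mm outside, 25 mm bore, 12 mm high, loose in the tray; origin at the middle of its underside. Stays in the tray.
- hex_driver: Red-handled hex driver, 205 mm long along x, handle 28 mm thick, lying on the bench behind the charger; origin under its middle. Not to be disturbed.
- grease_jar: White jar 64 mm across, 70 mm high, on the bench behind the charger; origin at the middle of its underside. Not to be disturbed.
Not all that is in view belongs to the job. Leave any purple look-alike of the part that bears bay0 alone.

How it is judged (in metres and radians):
On the way:
1. a latched pack has been pressed in far enough to trip its latch (value of joint any of cradle0, cradle1, cradle2 above 0.005 m), for 0.02 s.
At the end, for the whole second after the job is handed in: Each charged pack lies flat in a case pocket: centre within 15 mm of the pocket's middle, under 18 mm above its floor. Each flat pack sits in a charger bay: cradle latched (within 2 mm of 0), centre within 6 mm of the bay's middle and over 12 mm below the deck (((horizontal distance between charged0_mid and pocket0 below 0.015 m and z of charged0_mid in the frame of pocket0 below 0.018 m) or (horizontal distance between charged0_mid and pocket1 below 0.015 m and z of charged0_mid in the frame of pocket1 below 0.018 m) or (horizontal distance between charged0_mid and pocket2 below 0.015 m and z of charged0_mid in the frame of pocket2 below 0.018 m)) and ((horizontal distance between charged1_mid and pocket0 below 0.015 m and z of charged1_mid in the frame of pocket0 below 0.018 m) or (horizontal distance between charged1_mid and pocket1 below 0.015 m and z of charged1_mid in the frame of pocket1 below 0.018 m) or (horizontal distance between charged1_mid and pocket2 below 0.015 m and z of charged1_mid in the frame of pocket2 below 0.018 m)) and ((horizontal distance between charged2_mid and pocket0 below 0.015 m and z of charged2_mid in the frame of pocket0 below 0.018 m) or (horizontal distance between charged2_mid and pocket1 below 0.015 m and z of charged2_mid in the frame of pocket1 below 0.018 m) or (horizontal distance between charged2_mid and pocket2 below 0.015 m and z of charged2_mid in the frame of pocket2 below 0.018 m)) and ((horizontal distance between flat0_mid and bay0 below 0.006 m and z of flat0_mid in the frame of bay0 below -0.012 m and value of joint cradle0 between -0.002 and 0.002 m) or (horizontal distance between flat0_mid and bay1 below 0.006 m and z of flat0_mid in the frame of bay1 below -0.012 m and value of joint cradle1 between -0.002 and 0.002 m) or (horizontal distance between flat0_mid and bay2 below 0.006 m and z of flat0_mid in the frame of bay2 below -0.012 m and value of joint cradle2 between -0.002 and 0.002 m)) and ((horizontal distance between flat1_mid and bay0 below 0.006 m and z of flat1_mid in the frame of bay0 below -0.012 m and value of joint cradle0 between -0.002 and 0.002 m) or (horizontal distance between flat1_mid and bay1 below 0.006 m and z of flat1_mid in the frame of bay1 below -0.012 m and value of joint cradle1 between -0.002 and 0.002 m) or (horizontal distance between flat1_mid and bay2 below 0.006 m and z of flat1_mid in the frame of bay2 below -0.012 m and value of joint cradle2 between -0.002 and 0.002 m)) and ((horizontal distance between flat2_mid and bay0 below 0.006 m and z of flat2_mid in the frame of bay0 below -0.012 m and value of joint cradle0 between -0.002 and 0.002 m) or (horizontal distance between flat2_mid and bay1 below 0.006 m and z of flat2_mid in the frame of bay1 below -0.012 m and value of joint cradle1 between -0.002 and 0.002 m) or (horizontal distance between flat2_mid and bay2 below 0.006 m and z of flat2_mid in the frame of bay2 below -0.012 m and value of joint cradle2 between -0.002 and 0.002 m))); the robot touches nothing.
It fails at once if one of the tray's other parts is taken or knocked out of the tray ((x of axle_bolt in the frame of tray_mid above 0.115 m or x of axle_bolt in the frame of tray_mid below -0.115 m or y of axle_bolt in the frame of tray_mid above 0.175 m or y of axle_bolt in the frame of tray_mid below -0.175 m or z of axle_bolt in the frame of tray_mid above 0.1 m) or (x of spark_plug in the frame of tray_mid above 0.115 m or x of spark_plug in the frame of tray_mid below -0.115 m or y of spark_plug in the frame of tray_mid above 0.175 m or y of spark_plug in the frame of tray_mid below -0.175 m or z of spark_plug in the frame of tray_mid above 0.1 m) or (x of spacer0 in the frame of tray_mid above 0.115 m or x of spacer0 in the frame of tray_mid below -0.115 m or y of spacer0 in the frame of tray_mid above 0.175 m or y of spacer0 in the frame of tray_mid below -0.175 m or z of spacer0 in the frame of tray_mid above 0.1 m) or (x of spacer1 in the frame of tray_mid above 0.115 m or x of spacer1 in the frame of tray_mid below -0.115 m or y of spacer1 in the frame of tray_mid above 0.175 m or y of spacer1 in the frame of tray_mid below -0.175 m or z of spacer1 in the frame of tray_mid above 0.1 m)).
It fails at once if the hex driver or the jar is moved more than 4 cm (distance of any of hex_driver, grease_jar from where it was at the start of the episode above 0.04 m).
Of flat0, flat1, flat2 only 2 to 3 are there at a start; the rules pass over those that are not, and their reading is None.
At some moment in a run one of charged0, charged1, charged2, flat0, flat1, flat2 may be knocked a few centimetres aside while the robot is not near it.
Once in a run the grip may slacken for a moment while it holds something.
It also fails if it takes over 210 s, if anything falls off the work surface, if the arm or the gripper's body presses on something with over 40 N, if the wrist force passes 120 N, or if a joint passes its speed limit or range.

## Working session

There is one attempt and no reset: what is moved stays moved. The work goes in short steps, Python scripts to look and compute and a tool call to move; the robot and the scene stay as the last step left them, time stands still between calls to the robot, and variables do not carry over. Pictures are saved under pics/ and viewed, and the job is handed in when it is done.

Besides the shell and the picture viewer there is one more tool, called after "Emit:" in YAML: its name, and indented under it one key for each argument. arm_command: Moves the arm, as the interface text tells. Its arguments: {"type":"object","properties":{"targets":{"type":"array","items":{"type":"object","properties":{"x":{"type":"number"},"y":{"type":"number"},"z":{"type":"number"},"roll":{"type":"number"}}}},"fingers":{"type":"number"}},"required":["targets"]}

```bash
ls; mkdir -p pics
python3 - <<'E'
from plant import bot
import cv2
print(bot.get_obs())
for n in ["scene","side","wrist"]:
    c=bot.capture(n); cv2.imwrite(f"pics/a_{n}.png",c["img"])
    print(n,{k:v for k,v in c.items() if k!="img"})
E
```

```text
pics
{'time': 0.0, 'joint_positions': array([-1.45400828e+00,  3.42744912e-01,  1.52503960e+00, -2.71165946e-05,
        1.27539316e+00, -1.46024547e-01]), 'dq': array([-0.00063725,  0.00081708,  0.00236351,  0.00010676, -0.00094572,
        0.00239145]), 'tau': array([ 5.59446198e-04, -4.31247389e+01, -2.44220996e+01,  7.17154378e-02,
        5.60637563e-02, -1.50032861e-04]), 'tool_pos': array([ 136.33789582, -506.49649688,  189.62561399]), 'tcp_rot': array([-3.14002073e+00, -2.04976173e-04,  2.62820351e-01]), 'contact_force': array([-0.38067231, -0.41748502, -0.42566163]), 'moment': array([ 0.01827323,  0.01683648, -0.05118802]), 'grip_width': 91.88084868311769}
scene {'fx': 491.4373822085138, 'fy': 491.4373822085138, 'cx': 324.92197902108273, 'cy': 204.06398162786397, 'position': array([1385.35922811,  552.05247264,  769.03265902]), 'rotation': array([-2.1324491 ,  0.00658183,  2.09884632])}
side {'fx': 366.0468004616114, 'fy': 366.0468004616114, 'cx': 314.9018741380766, 'cy': 198.5840194164465, 'position': array([223.15050594, 694.54437605, 800.59421739]), 'rotation': array([-2.35826702, -0.0143026 , -2.81229728])}
wrist {'fx': 296.46679049546185, 'fy': 296.46679049546185, 'cx': 322.15698900462127, 'cy': 198.55379892144188, 'hand_eye': array([[-1.64226896e-03, -9.69018389e-01, -2.46983125e-01,
         6.52703592e+01],
       [ 9.99997882e-01, -1.28500085e-03, -1.60770507e-03,
        -2.17873854e-02],
       [ 1.24052226e-03, -2.46985242e-01,  9.69018447e-01,
        -1.95090092e+02],
       [ 0.00000000e+00,  0.00000000e+00,  0.00000000e+00,
         1.00000000e+00]])}
```

View pics/a_scene.png

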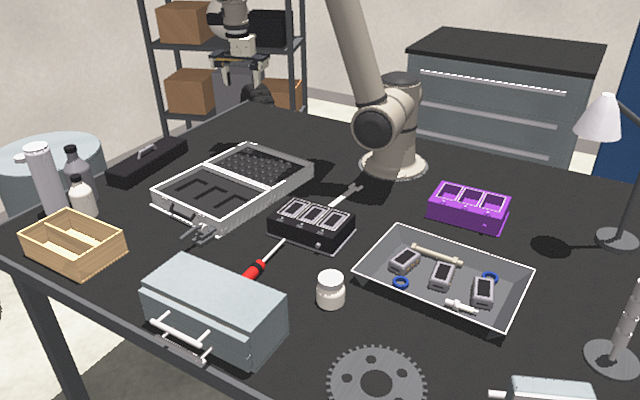

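View pics/a_side.png

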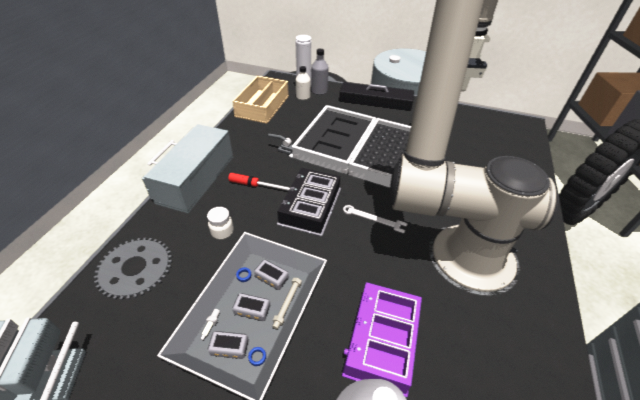

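View pics/a_wrist.png

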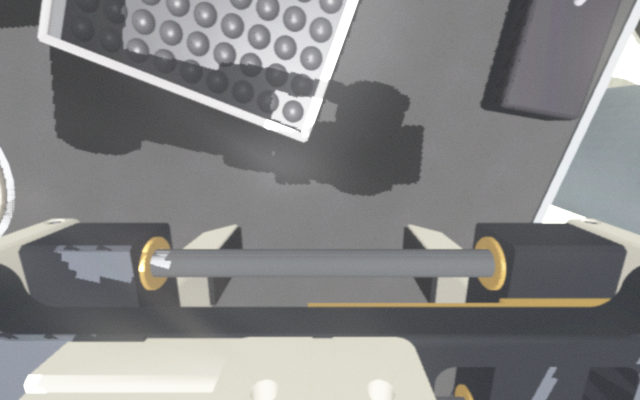

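The black charger is at about (312,222) in the scene view, with the purple look-alike at (470,205). The case is to its left around (235,185). The tray is at about (445,280) and holds three packs, at (405,261), (442,275) and (484,291). Next I'll take close crops.

```bash
cat > h.py <<'E'
import numpy as np, cv2
from scipy.spatial.transform import Rotation as R
from plant import bot
def cam(n):
    o=bot.get_obs(); c=bot.capture(n)
    if "hand_eye" in c:
        T=np.eye(4); T[:3,:3]=R.from_euler('xyz',o["tcp_rot"]).as_matrix(); T[:3,3]=o["tool_pos"]
        T=T@c["hand_eye"]; c["R"]=T[:3,:3]; c["p"]=T[:3,3]
    else:
        c["R"]=R.from_euler('xyz',c["rotation"]).as_matrix(); c["p"]=np.array(c["position"])
    return c
def onplane(c,uv,z):
    uv=np.atleast_2d(np.array(uv,float))
    d=np.c_[(uv[:,0]-c["cx"])/c["fx"],(uv[:,1]-c["cy"])/c["fy"],np.ones(len(uv))]@c["R"].T
    t=(z-c["p"][2])/d[:,2]
    return (c["p"]+d*t[:,None])
def proj(c,P):
    q=(np.atleast_2d(P)-c["p"])@c["R"]
    return np.c_[q[:,0]/q[:,2]*c["fx"]+c["cx"],q[:,1]/q[:,2]*c["fy"]+c["cy"]]
E
python3 - <<'E'
from h import *
a=cam("scene");b=cam("side")
cv2.imwrite("pics/b1.png",cv2.resize(a["img"][130:330,140:540],None,fx=2,fy=2,interpolation=3))
cv2.imwrite("pics/b2.png",cv2.resize(b["img"][100:400,140:440],None,fx=2,fy=2,interpolation=3))
print("scene")
for n,uv,z in [("chg",(312,215),56),("p0",(405,260),30),("p1",(442,274),30),("p2",(484,290),30),("tray",(445,280),2),("case",(235,190),30)]:
    print(n,onplane(a,uv,z)[0].round())
print("side")
for n,uv,z in [("chg",(313,197),56),("p0",(271,273),30),("p1",(250,306),30),("p2",(228,345),30)]:
    print(n,onplane(b,uv,z)[0].round())
E
```

```text
scene
chg [472. -25.  56.]
p0 [495. 249.  30.]
p1 [501. 342.  30.]
p2 [507. 440.  30.]
tray [485. 347.   2.]
case [ 438. -315.   30.]
side
chg [460. -15.  56.]
p0 [479. 246.  30.]
p1 [489. 344.  30.]
p2 [493. 441.  30.]
```

View pics/b1.png

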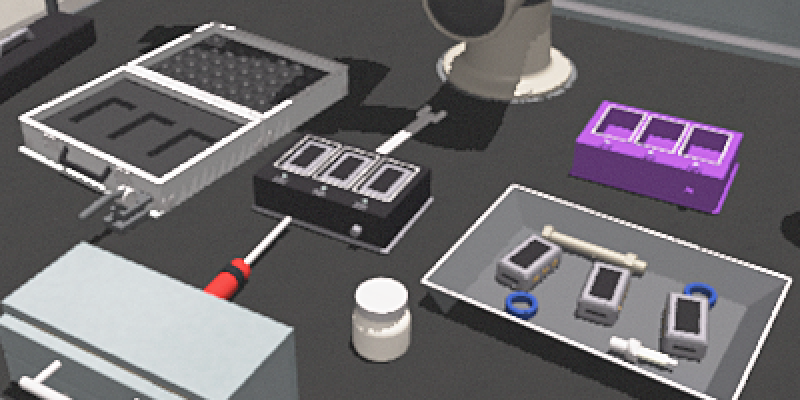

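View pics/b2.png

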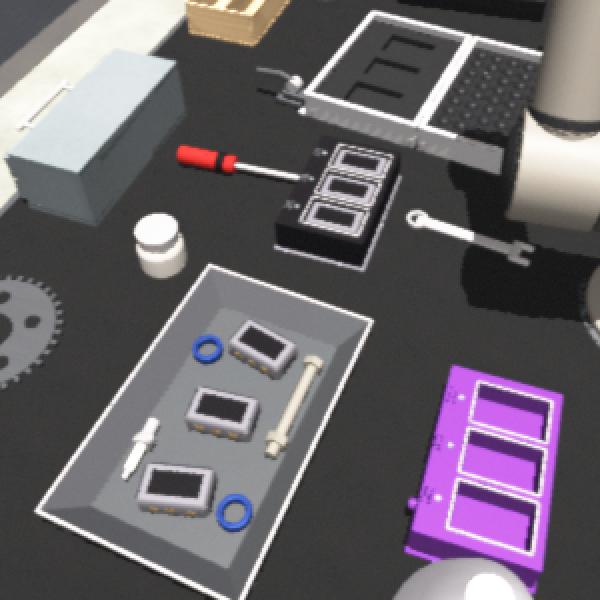

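Candidates: the black charger holding grey packs at scene (312,222), against the empty purple block at (470,205), which I leave alone. The flat packs are the three grey blocks with dark labels in the tray, clearly different from the bolt, plug and rings. I'll move over the case first for a close look.

Emit:
arm_command:
  targets:
    - {"x": 24,"y": 17,"z": 11,"roll": -0.263}
    - {"x": 24,"y": 17,"z": 11,"roll": -0.263}
    - {"x": 24,"y": 17,"z": 11,"roll": -0.263}
    - {"x": 24,"y": 17,"z": 11,"roll": -0.263}
    - {"x": 24,"y": 17,"z": 11,"roll": -0.263}
    - {"x": 24,"y": 17,"z": 11,"roll": -0.263}
    - {"x": 24,"y": 17,"z": 11,"roll": -0.263}
    - {"x": 24,"y": 17,"z": 11,"roll": -0.263}
  fingers: 0

```text
time: 0.92
tool_pos: [378.9, -334.8, 301.9]
tcp_rot: [3.141, -0.002, 0.002]
contact_force: [0.5, -1.0, -0.4]
grip_width: 42.9
```

Run:
```python
from h import *
c=cam("wrist");cv2.imwrite("pics/c1.png",c["img"]);o=bot.get_obs();print(o["tool_pos"],o["tcp_rot"],o["time"],o["grip_width"])
import pickle;pickle.dump(c,open("c1.pkl","wb"))
```

```text
[ 381.72518204 -333.42533106  303.30709319] [ 3.14011674 -0.00533261  0.00418587] 0.9667 39.191136495456625
```

View pics/c1.png

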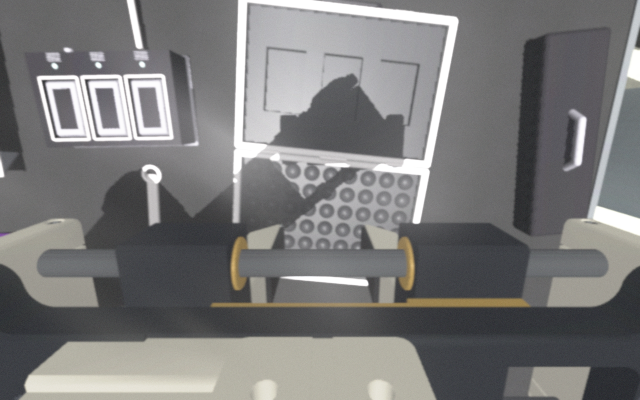

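The wrist view shows the charger at the upper left, with packs at (69,107), (108,106) and (150,105). The open case is in the middle with pockets at (287,80), (342,85) and (398,92), slightly turned.

Run:
```python
import pickle,cv2
c=pickle.load(open("c1.pkl","rb"));im=c["img"]
x=cv2.resize(im[0:180,225:465],None,fx=3.3,fy=3.3,interpolation=2)
x=cv2.convertScaleAbs(x,alpha=1.6,beta=20)
cv2.imwrite("pics/c2.png",x)
x=cv2.resize(im[30:170,20:220],None,fx=4,fy=4,interpolation=2)
cv2.imwrite("pics/c3.png",x)
```

```text
(no output)
```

View pics/c2.png

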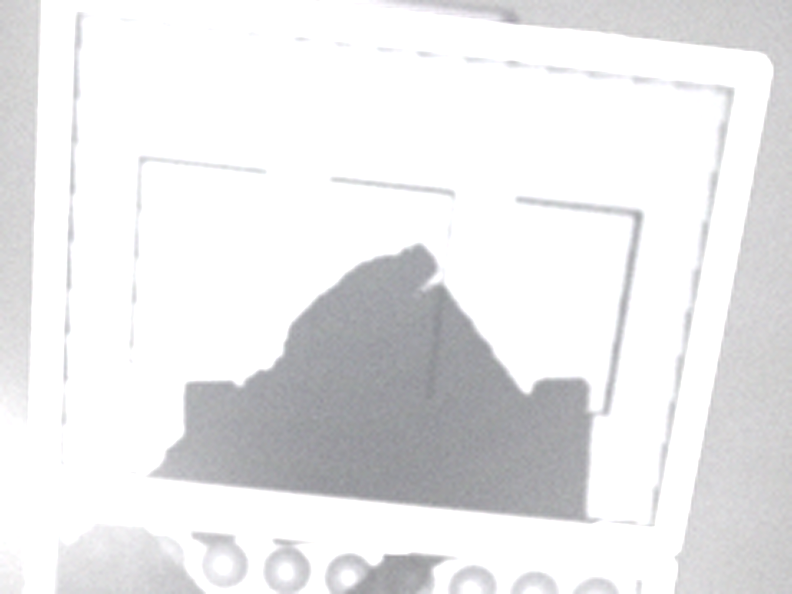

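View pics/c3.png

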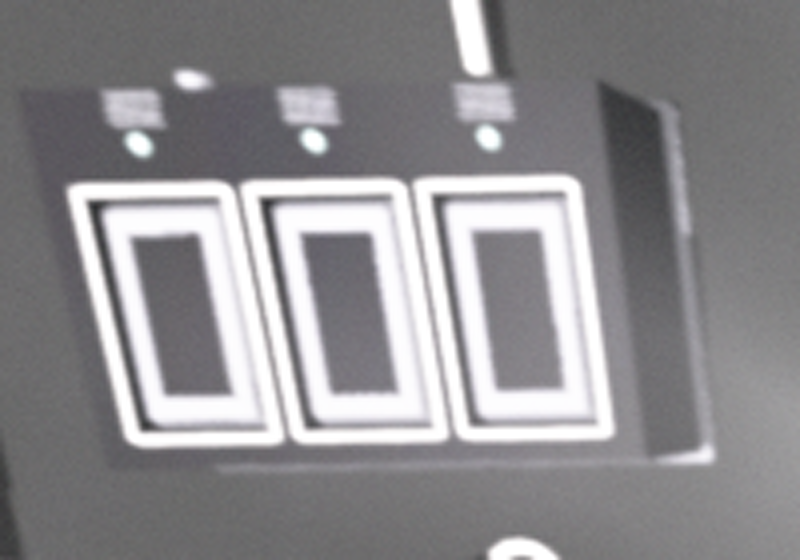

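Run:
```python
import pickle
from h import *
c=pickle.load(open("c1.pkl","rb"))
u=lambda p:np.array(p)/3.3+[225,0]
print("pocket pts z32");pp=onplane(c,u([(142,156),(265,170),(131,362),(332,179),(454,191),(516,199),(640,209),(605,413)]),32);print(pp.round(1))
print("rim inner z50");print(onplane(c,u([(80,14),(732,88),(655,524),(64,478)]),50).round(1))
v=lambda p:np.array(p)/4+[20,30]
for q in [[(86,192),(231,190),(270,433),(137,437)],[(258,190),(403,188),(435,430),(300,435)],[(430,186),(575,184),(601,430),(466,432)]]:
    m=onplane(c,v(q),56);print("bay");print(m.round(1),m.mean(0).round(1))
```

```text
pocket pts z32
[[ 549.7 -257.    32. ]
 [ 544.2 -310.4   32. ]
 [ 464.  -248.1   32. ]
 [ 540.6 -339.6   32. ]
 [ 535.7 -393.    32. ]
 [ 532.5 -420.3   32. ]
 [ 528.4 -475.    32. ]
 [ 441.4 -465.8   32. ]]
rim inner z50
[[ 598.1 -237.3   50. ]
 [ 571.2 -503.7   50. ]
 [ 392.4 -487.    50. ]
 [ 413.  -218.9   50. ]]
bay
[[505.2  56.1  56. ]
 [505.9   5.5  56. ]
 [422.9   8.   56. ]
 [421.5  56.9  56. ]] [463.9  31.7  56. ]
bay
[[505.9  -3.9  56. ]
 [506.5 -54.5  56. ]
 [424.  -52.4  56. ]
 [422.2  -2.8  56. ]] [464.7 -28.4  56. ]
bay
[[ 507.2  -63.9   56. ]
 [ 507.8 -114.4   56. ]
 [ 424.  -112.9   56. ]
 [ 423.3  -63.6   56. ]] [465.6 -88.7  56. ]
```

```bash
cat > s.py <<'E'
from plant import bot
o=bot.get_obs();print(round(o["time"],2),o["tool_pos"].round(1),o["tcp_rot"].round(3),o["contact_force"].round(1),round(o["grip_width"],1))
E
python3 s.py;python3 s.py
```

```text
0.97 [ 381.7 -333.4  303.3] [ 3.14  -0.005  0.004] [1.  2.3 0.6] 39.2
0.97 [ 381.7 -333.4  303.3] [ 3.14  -0.005  0.004] [1.  2.3 0.6] 39.2
```

Emit:
arm_command:
  targets:
    - {"x": 8.8,"y": 30.9,"z": -12,"roll": 0}
    - {"x": 8.8,"y": 30.9,"z": -12,"roll": 0}
    - {"x": 8.8,"y": 30.9,"z": -12,"roll": 0}
    - {"x": 8.8,"y": 30.9,"z": -12,"roll": 0}
    - {"x": 8.8,"y": 30.9,"z": -12,"roll": 0}
    - {"x": 8.8,"y": 30.9,"z": -12,"roll": 0}
    - {"x": 8.8,"y": 30.9,"z": -12,"roll": 0}
    - {"x": 8.8,"y": 30.9,"z": -12,"roll": 0}

```text
time: 1.63
tool_pos: [461.9, -35.0, 183.1]
tcp_rot: [3.141, -0.0, -0.001]
contact_force: [0.9, -0.4, 0.2]
grip_width: 0.4
```

Emit:
arm_command:
  targets:
    - {"x": 0,"y": 0,"z": -4}
    - {"x": 0,"y": 0,"z": -8}
    - {"x": 0,"y": 0,"z": -8}
    - {"x": 0,"y": 0,"z": -8}

```text
$.targets[0]: bad value
```

Emit:
arm_command:
  targets:
    - {"x": 0,"y": 0,"z": -4,"roll": 0}
    - {"x": 0,"y": 0,"z": -8,"roll": 0}
    - {"x": 0,"y": 0,"z": -8,"roll": 0}
    - {"x": 0,"y": 0,"z": -8,"roll": 0}

```text
time: 1.97
tool_pos: [460.6, -36.5, 102.9]
tcp_rot: [-3.141, 0.005, -0.0]
contact_force: [0.2, -0.1, 1.3]
grip_width: 0.7
```

```bash
python3 - <<'E'
from h import *
c=cam("wrist");cv2.imwrite("pics/d1.png",c["img"])
import pickle;pickle.dump(c,open("d1.pkl","wb"))
E
python3 s.py
```

```text
2.02 [462.4 -37.1 104.7] [ 3.141e+00 -0.000e+00 -1.000e-03] [ 1.  -0.4  0.9] 0.5
```

View pics/d1.png

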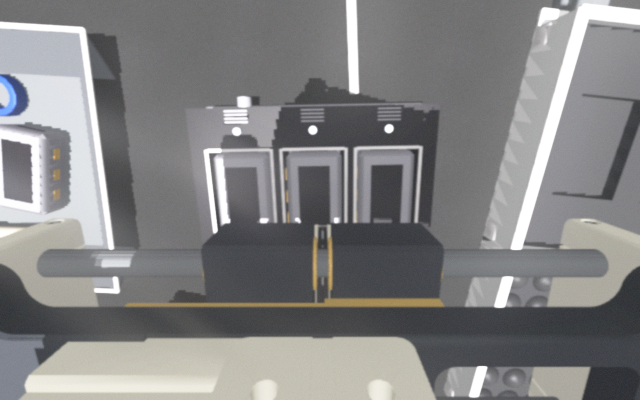

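Run:
```python
import pickle
from h import *
c=pickle.load(open("d1.pkl","rb"))
cv2.imwrite("pics/d2.png",cv2.resize(c["img"][90:240,180:440],None,fx=3,fy=3,interpolation=2))
print(onplane(c,[(207,150),(273,149),(281,149),(346,148),(355,148),(420,147)],56).round(1))
```

```text
[[ 504.6   56.8   56. ]
 [ 505.3    3.4   56. ]
 [ 505.3   -3.    56. ]
 [ 506.   -55.5   56. ]
 [ 506.   -62.8   56. ]
 [ 506.7 -115.1   56. ]]
```

View pics/d2.png

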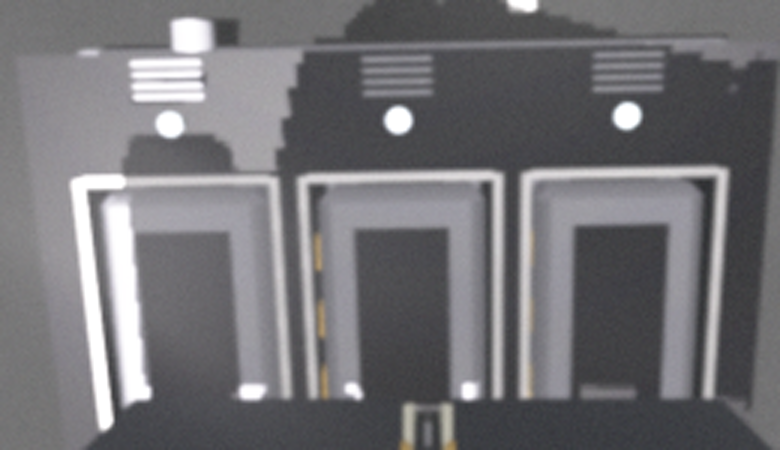

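Emit:
arm_command:
  targets:
    - {"x": 0.2,"y": 0.8,"z": -2,"roll": 0}
    - {"x": 0.2,"y": 0.8,"z": -4.5,"roll": 0}
    - {"x": 0.2,"y": 0.8,"z": -4.5,"roll": 0}
    - {"x": 0.2,"y": 0.8,"z": -4.8,"roll": 0}
    - {"x": 0.2,"y": 0.8,"z": -5.2,"roll": 0}
    - {"x": 0.2,"y": 0.8,"z": -5.5,"roll": 0}
    - {"x": 0.2,"y": 0.8,"z": -5.6,"roll": 0}
    - {"x": 0.2,"y": 0.8,"z": -5.6,"roll": 0}

```text
time: 2.68
tool_pos: [464.3, -28.9, 48.3]
tcp_rot: [3.141, -0.001, -0.0]
contact_force: [-0.2, 0.3, -1.2]
grip_width: 0.5
```

Emit:
arm_command:
  targets:
    - {"x": 0,"y": 0,"z": -0.2,"roll": 0}
    - {"x": 0,"y": 0,"z": -0.3,"roll": 0}
    - {"x": 0,"y": 0,"z": -0.3,"roll": 0}

```text
time: 2.93
tool_pos: [463.8, -28.6, 44.6]
tcp_rot: [3.142, 0.0, -0.0]
contact_force: [-0.1, 0.6, 0.8]
grip_width: 0.1
```

```bash
python3 - <<'E'
from h import *
a=cam("scene");b=cam("side")
x=cv2.resize(a["img"][180:260,250:370],None,fx=4,fy=4,interpolation=2)
y=cv2.resize(b["img"][150:240,260:360],None,fx=4,fy=4,interpolation=2)
cv2.imwrite("pics/e1.png",x);cv2.imwrite("pics/e2.png",y)
E
python3 s.py
```

```text
3.03 [463.9 -28.7  44.7] [ 3.142  0.    -0.   ] [ 0.3 -0.2 -0.6] 0.3
```

View pics/e1.png

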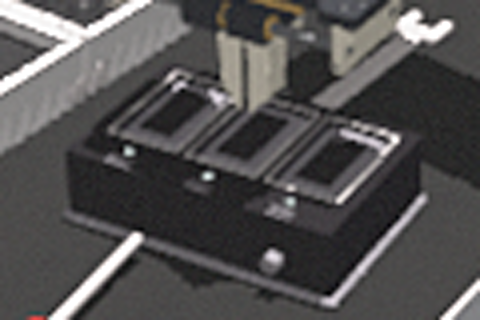

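Run:
```python
from h import *
a=cam("scene");b=cam("side")
o=bot.get_obs();print(proj(a,o["tool_pos"]),proj(b,o["tool_pos"]))
print(onplane(a,[(250+248/4,180+108/4)],56))
print(proj(a,[[464,-28.5,56],[505,-28,56],[423,-28,56]]))
```

```text
[[312.66168969 216.66567389]] [[313.25384738 196.29204848]]
[[439.02369944 -45.76435693  56.        ]]
[[312.62494888 213.14297411]
 [304.51283513 220.74694907]
 [320.68751557 205.98098231]]
```

View pics/e2.png

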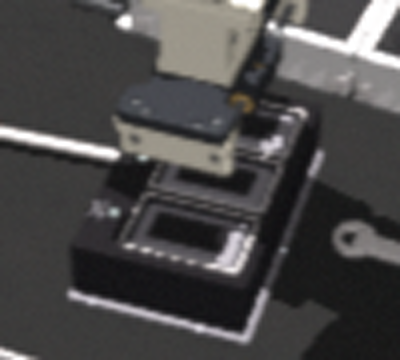

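Run:
```python
from h import *
a=cam("scene");b=cam("side")
x=cv2.resize(a["img"][100:250,230:390],None,fx=4,fy=4,interpolation=2)
y=cv2.resize(b["img"][80:240,240:440],None,fx=4,fy=4,interpolation=2)
cv2.imwrite("pics/e3.png",x);cv2.imwrite("pics/e4.png",y)
o=bot.get_obs()
p=o["tool_pos"]
for dz in (0,66): print(proj(a,p+[0,0,dz]),proj(b,p+[0,0,dz]))
print(o["joint_positions"],o["tool_pos"],o["tau"])
```

```text
[[312.66208767 216.66380084]] [[313.25116665 196.28996031]]
[[312.1554602  195.43005414]] [[313.51253312 179.58242558]]
[-2.26712986e-01  4.17239368e-01  1.87821895e+00 -1.10137057e-04
  8.46047103e-01  1.34430379e+00] [463.98605613 -28.65536209  44.74687426] [ 2.16611843e-04 -4.03666484e+01 -1.78197849e+01  4.00459394e-02
 -6.96208840e-02 -4.76588002e-05]
```

View pics/e3.png

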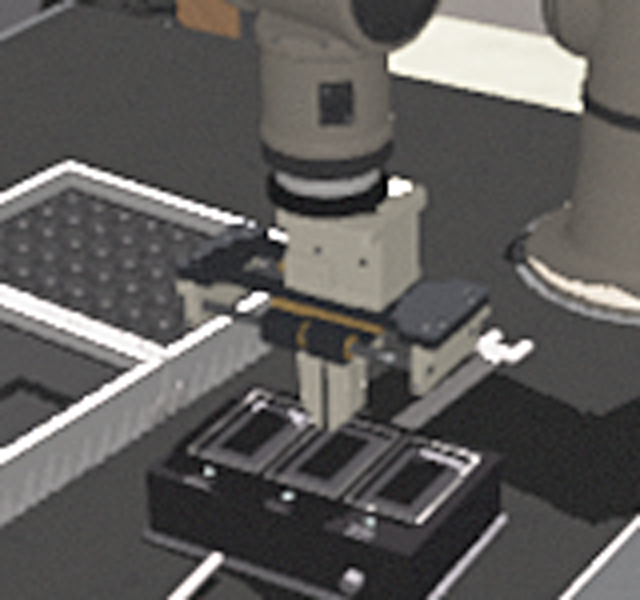

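View pics/e4.png

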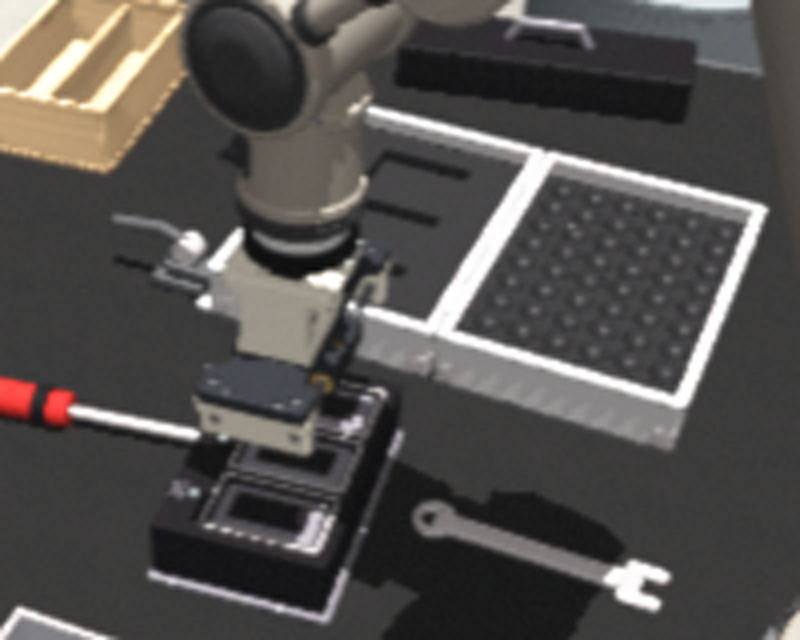

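```bash
python3 - <<'E'
from h import *
a=cam("scene");w=bot.capture("wrist")
print(proj(a,[136.3,-506.5,189.6]))
H=np.linalg.inv(w["hand_eye"])
for z in (0,-30,-66):
  for y in (46,19.5):
   for x in (9.5,-9.5):
    q=H@[x,y,z,1];print(x,y,z,q[0]/q[2]*w["fx"]+w["cx"],q[1]/q[2]*w["fy"]+w["cy"])
E
python3 -c "
import cv2;i=cv2.imread('pics/a_scene.png');cv2.imwrite('pics/e5.png',cv2.resize(i[20:130,180:300],None,fx=5,fy=5,interpolation=2))"
```

```text
[[242.37597842  96.42890003]]
9.5 46 0 389.6157339610423 206.96889743111612
-9.5 46 0 388.13239098941915 233.08742231867961
9.5 19.5 0 350.8613557831943 207.0167312121784
-9.5 19.5 0 350.25592634373436 233.12875701868344
9.5 46 -30 400.84132446177324 221.0412611142281
-9.5 46 -30 398.8205754946181 251.04517481820128
9.5 19.5 -30 355.5998206477114 221.09361322805557
-9.5 19.5 -30 354.77097367312064 251.08891316237174
9.5 46 -66 420.5182692994768 245.70821506294627
-9.5 46 -66 417.36203369686825 282.19760460777616
9.5 19.5 -66 363.90489812385067 245.76607553537008
-9.5 19.5 -66 362.6027832956849 282.2426339203807
```

View pics/e5.png

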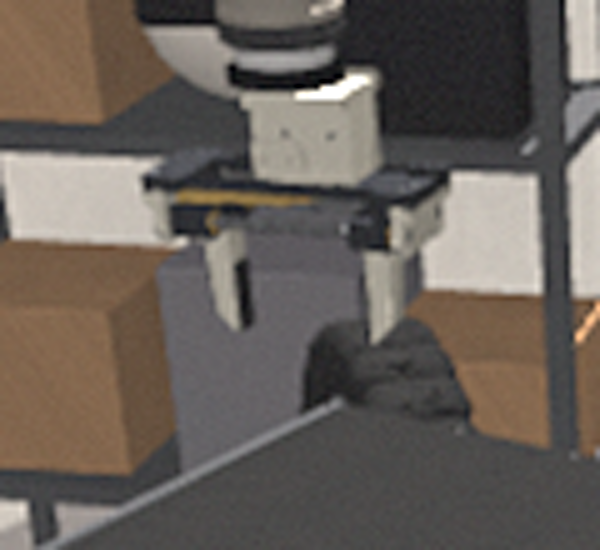

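Both the scene and wrist views show the fingertips about 30 mm short of the reported TCP, and there is no contact force yet. I'll feel for contact downward in small steps.

Emit:
arm_command:
  targets:
    - {"x": 0,"y": 0,"z": -0.3,"roll": 0}
    - {"x": 0,"y": 0,"z": -0.6,"roll": 0}
    - {"x": 0,"y": 0,"z": -0.9,"roll": 0}
    - {"x": 0,"y": 0,"z": -1.2,"roll": 0}
    - {"x": 0,"y": 0,"z": -1.2,"roll": 0}

```text
time: 3.75
tool_pos: [463.4, -28.6, 32.0]
tcp_rot: [-3.141, 0.001, -0.0]
contact_force: [0.5, -0.7, 0.5]
grip_width: 0.3
```

Emit:
arm_command:
  targets:
    - {"x": 0,"y": 0,"z": -0.2,"roll": 0}
    - {"x": 0,"y": 0,"z": -0.4,"roll": 0}
    - {"x": 0,"y": 0,"z": -0.6,"roll": 0}
    - {"x": 0,"y": 0,"z": -0.6,"roll": 0}

```text
time: 4.08
tool_pos: [463.7, -28.6, 26.3]
tcp_rot: [-3.142, 0.001, -0.0]
contact_force: [-0.0, -0.2, -0.8]
grip_width: 0.4
```

Emit:
arm_command:
  targets:
    - {"x": 0,"y": 0,"z": -0.15,"roll": 0}
    - {"x": 0,"y": 0,"z": -0.3,"roll": 0}
    - {"x": 0,"y": 0,"z": -0.3,"roll": 0}

```text
time: 4.33
tool_pos: [463.8, -28.6, 23.5]
tcp_rot: [3.142, 0.0, -0.0]
contact_force: [0.0, -0.4, -1.0]
grip_width: 0.2
```

```bash
python3 - <<'E'
from h import *
a=cam("scene")
x=cv2.resize(a["img"][160:250,260:370],None,fx=6,fy=6,interpolation=2)
cv2.imwrite("pics/f1.png",x)
E
python3 s.py
```

```text
4.38 [463.8 -28.6  23.6] [ 3.142  0.    -0.   ] [-1.1  0.2 -0.3] 0.5
```

View pics/f1.png

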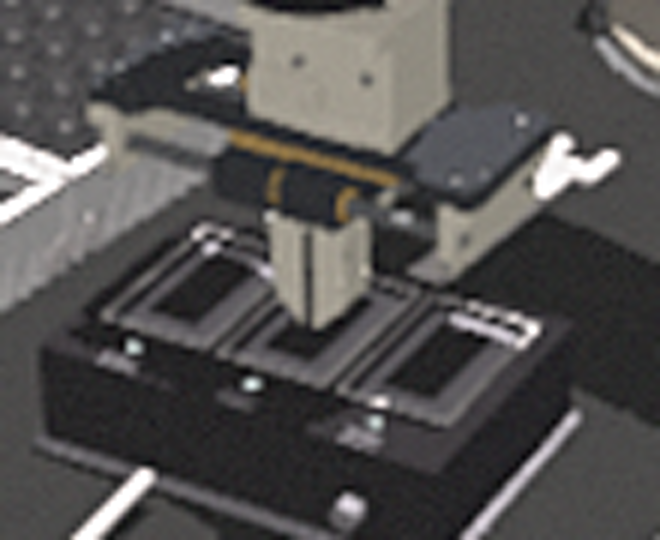

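Emit:
arm_command:
  targets:
    - {"x": 0,"y": 0,"z": -0.15,"roll": 0}
    - {"x": 0,"y": 0,"z": -0.3,"roll": 0}
    - {"x": 0,"y": 0,"z": -0.3,"roll": 0}

```text
time: 4.63
tool_pos: [463.8, -28.6, 20.5]
tcp_rot: [3.142, 0.0, -0.0]
contact_force: [-0.6, -0.7, 0.2]
grip_width: 0.1
```

Emit:
arm_command:
  targets:
    - {"x": 0,"y": 0,"z": -0.15,"roll": 0}
    - {"x": 0,"y": 0,"z": -0.3,"roll": 0}
    - {"x": 0,"y": 0,"z": -0.3,"roll": 0}

```text
time: 4.88
tool_pos: [463.9, -28.7, 17.8]
tcp_rot: [3.141, 0.0, -0.0]
contact_force: [-2.7, 0.6, 6.4]
grip_width: 0.5
```

Contact comes at about TCP 19, where the pack top is at 55, so the real fingertips sit about 36 mm above the reported TCP. I'll press on to the stop.

Emit:
arm_command:
  targets:
    - {"x": 0,"y": 0,"z": -0.2,"roll": 0}
    - {"x": 0,"y": 0,"z": -0.4,"roll": 0}
    - {"x": 0,"y": 0,"z": -0.55,"roll": 0}
    - {"x": 0,"y": 0,"z": -0.55,"roll": 0}

```text
time: 5.22
tool_pos: [463.9, -28.7, 12.4]
tcp_rot: [3.141, -0.0, -0.0]
contact_force: [-2.8, 0.7, 6.5]
grip_width: 0.4
```

Emit:
arm_command:
  targets:
    - {"x": 0,"y": 0,"z": -0.1,"roll": 0}
    - {"x": 0,"y": 0,"z": -0.2,"roll": 0}
    - {"x": 0,"y": 0,"z": -0.3,"roll": 0}
    - {"x": 0,"y": 0,"z": -0.3,"roll": 0}

```text
time: 5.55
tool_pos: [464.2, -28.8, 11.6]
tcp_rot: [3.141, -0.001, 0.0]
contact_force: [-8.3, 1.3, 29.3]
grip_width: 0.6
```

Stop reached: force jumped to 29 N with the pack top at 48, which confirms tip z = TCP z + 36. Retracting and opening the fingers.

Emit:
arm_command:
  targets:
    - {"x": 0,"y": 0,"z": 2,"roll": 0}
    - {"x": 0,"y": 0,"z": 5.5,"roll": 0}
    - {"x": 0,"y": 0,"z": 5.5,"roll": 0}
    - {"x": 0,"y": 0,"z": 5.5,"roll": 0}

```text
time: 5.88
tool_pos: [465.3, -28.9, 65.7]
tcp_rot: [3.141, -0.004, -0.0]
contact_force: [0.3, 0.3, -0.4]
grip_width: 0.5
```

Emit:
arm_command:
  targets:
    - {"x": 0,"y": 0,"z": 0,"roll": 0.014}
    - {"x": 0,"y": 0,"z": 0,"roll": 0.014}
    - {"x": 0,"y": 0,"z": 0,"roll": 0.014}
    - {"x": 0,"y": 0,"z": 0,"roll": 0.014}
    - {"x": 0,"y": 0,"z": 0,"roll": 0.014}
    - {"x": 0,"y": 0,"z": 0,"roll": 0.014}
    - {"x": 0,"y": 0,"z": 0,"roll": 0.014}
    - {"x": 0,"y": 0,"z": 0,"roll": 0.014}
  fingers: 1

```text
time: 6.55
tool_pos: [463.9, -28.7, 64.1]
tcp_rot: [3.142, 0.0, 0.014]
contact_force: [0.2, -0.5, -0.0]
grip_width: 49.6
```

```bash
python3 - <<'E'
from h import *
a=cam("scene")
x=cv2.resize(a["img"][160:250,260:370],None,fx=6,fy=6,interpolation=2)
cv2.imwrite("pics/f2.png",x)
cv2.imwrite("pics/f3.png",cam("wrist")["img"])
E
python3 s.py
```

```text
6.65 [463.9 -28.7  64.2] [3.141 0.    0.014] [ 0.3  0.3 -0.7] 57.2
```

View pics/f2.png

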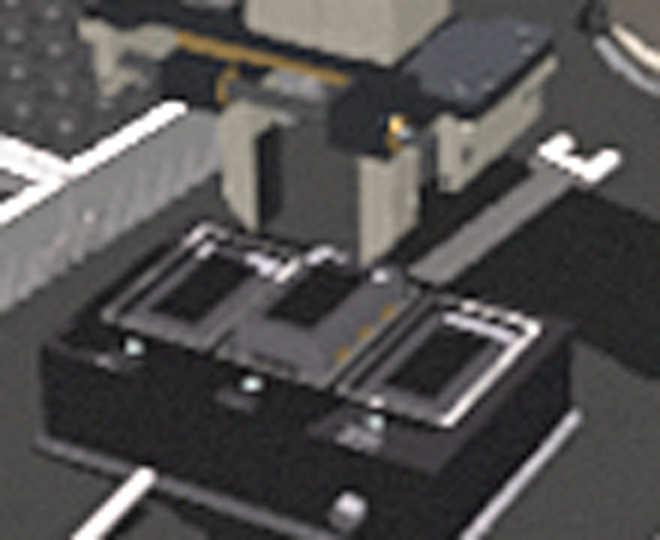

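View pics/f3.png

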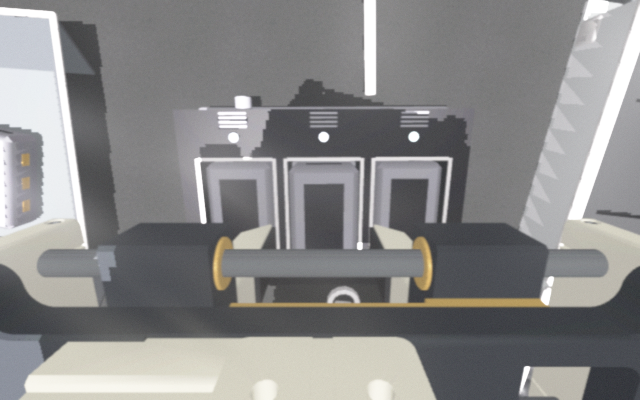

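Pack 1 has sprung up and the fingers straddle it. Descending to tip z≈59.

Emit:
arm_command:
  targets:
    - {"x": 0,"y": 0,"z": -1,"roll": 0}
    - {"x": 0,"y": 0,"z": -2.5,"roll": 0}
    - {"x": 0,"y": 0,"z": -4.1,"roll": 0}
    - {"x": 0,"y": 0,"z": -4.1,"roll": 0}
    - {"x": 0,"y": 0,"z": -4.1,"roll": 0}
  fingers: 0.72

```text
time: 7.07
tool_pos: [463.4, -28.5, 22.9]
tcp_rot: [-3.141, 0.002, 0.014]
contact_force: [-0.1, 0.5, -0.8]
grip_width: 65.7
```

Emit:
arm_command:
  targets:
    - {"x": 0,"y": 0,"z": 0,"roll": 0}
    - {"x": 0,"y": 0,"z": 0,"roll": 0}
    - {"x": 0,"y": 0,"z": 0,"roll": 0}
    - {"x": 0,"y": 0,"z": 0,"roll": 0}
    - {"x": 0,"y": 0,"z": 0,"roll": 0}
    - {"x": 0,"y": 0,"z": 0,"roll": 0}
    - {"x": 0,"y": 0,"z": 0,"roll": 0}
  fingers: 0.2

```text
time: 7.65
tool_pos: [464.5, -28.9, 23.6]
tcp_rot: [3.141, -0.001, 0.014]
contact_force: [-0.0, -1.1, 3.5]
grip_width: 45.1
```

Emit:
arm_command:
  targets:
    - {"x": 0,"y": 0,"z": 3,"roll": 0}
    - {"x": 0,"y": 0,"z": 7,"roll": 0}
    - {"x": 0.5,"y": -4,"z": 8,"roll": 0}
    - {"x": 1.5,"y": -8,"z": 8,"roll": -0.05}
    - {"x": 2,"y": -12,"z": 8,"roll": -0.113}
    - {"x": 2.5,"y": -16,"z": 8,"roll": -0.113}
    - {"x": 3,"y": -20,"z": 8,"roll": -0.113}
    - {"x": 3.8,"y": -23.5,"z": 8,"roll": -0.113}

```text
time: 8.32
tool_pos: [501.0, -265.8, 102.6]
tcp_rot: [-3.141, 0.001, -0.1]
contact_force: [1.7, 0.5, -1.6]
grip_width: 45.7
```

Emit:
arm_command:
  targets:
    - {"x": 0,"y": -1.7,"z": 0,"roll": 0}
    - {"x": 0,"y": -1.7,"z": 0,"roll": 0}
    - {"x": 0,"y": -1.7,"z": 0,"roll": 0}

```text
time: 8.57
tool_pos: [501.1, -280.5, 102.2]
tcp_rot: [-3.14, 0.002, -0.101]
contact_force: [0.3, 1.2, -2.1]
grip_width: 45.2
```

```bash
python3 - <<'E'
from h import *
c=cam("wrist");cv2.imwrite("pics/g1.png",cv2.convertScaleAbs(c["img"],alpha=1.4,beta=10))
import pickle;pickle.dump(c,open("g1.pkl","wb"))
E
python3 s.py
```

```text
8.62 [ 501.2 -279.5  102.4] [-3.14e+00  2.00e-03 -1.00e-01] [-0.3  0.7 -1.9] 45.7
```

View pics/g1.png

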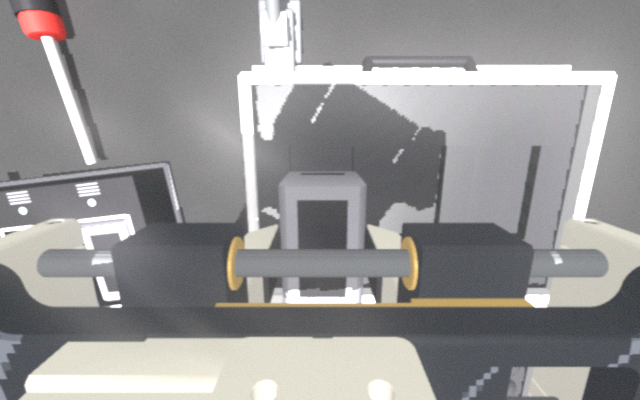

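Run:
```python
from h import *
import pickle;c=pickle.load(open("g1.pkl","rb"))
cv2.imwrite("pics/g2.png",cv2.resize(cv2.convertScaleAbs(c["img"][100:250,230:430],alpha=1.3),None,fx=4,fy=4,interpolation=2))
y=-.0995;ex=np.array([np.cos(y),np.sin(y)]);ey=np.array([-ex[1],ex[0]])
for i,p in enumerate([(486,-443.6),(494,-362),(502,-280.4)]):
    for s in (1,-1): print(i,proj(c,[*(np.array(p)+44*ex+28*s*ey),32]))
```

```text
0 [[476.28513164 145.71564794]]
0 [[539.97179814 145.52950399]]
1 [[383.20814051 146.15444085]]
1 [[446.74292447 145.96886886]]
2 [[290.36574014 146.59212784]]
2 [[353.74920454 146.4071255 ]]
```

View pics/g2.png

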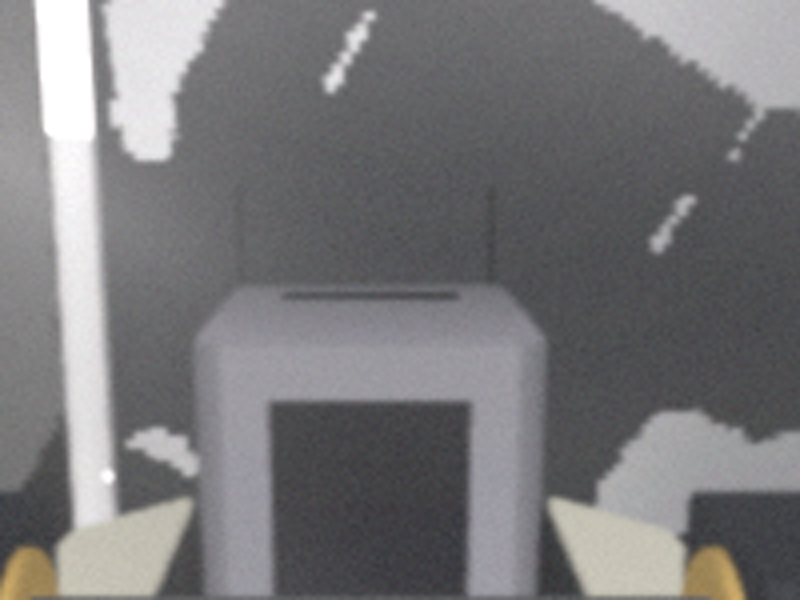

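Emit:
arm_command:
  targets:
    - {"x": 0.05,"y": -0.1,"z": -3.5,"roll": 0}
    - {"x": 0.05,"y": -0.1,"z": -7,"roll": 0}
    - {"x": 0.05,"y": -0.1,"z": -9,"roll": 0}
    - {"x": 0.05,"y": -0.1,"z": -9.6,"roll": 0}
    - {"x": 0.05,"y": -0.1,"z": -10.1,"roll": 0}
    - {"x": 0.05,"y": -0.1,"z": -10.1,"roll": 0}

```text
time: 9.12
tool_pos: [502.7, -280.8, 2.4]
tcp_rot: [-3.141, 0.0, -0.098]
contact_force: [0.4, -0.0, -1.3]
grip_width: 45.4
```

Emit:
arm_command:
  targets:
    - {"x": 0,"y": 0,"z": -0.2,"roll": 0}
    - {"x": 0,"y": 0,"z": -0.2,"roll": 0}

```text
time: 9.28
tool_pos: [503.3, -281.9, 1.5]
tcp_rot: [3.14, -0.002, -0.099]
contact_force: [0.2, -0.2, -2.2]
grip_width: 45.5
```

Emit:
arm_command:
  targets:
    - {"x": 0,"y": 0,"z": 0,"roll": 0}
    - {"x": 0,"y": 0,"z": 0,"roll": 0}
    - {"x": 0,"y": 0,"z": 0,"roll": 0}
    - {"x": 0,"y": 0,"z": 0,"roll": 0}
    - {"x": 0,"y": 0,"z": 3,"roll": 0}
    - {"x": 0,"y": 0,"z": 7,"roll": 0}
    - {"x": 0,"y": 0,"z": 10,"roll": 0}
    - {"x": 0,"y": 0,"z": 10,"roll": 0}
  fingers: 0.72

```text
time: 9.95
tool_pos: [505.8, -284.1, 107.1]
tcp_rot: [3.135, -0.011, -0.099]
contact_force: [1.2, -0.7, 0.5]
grip_width: 66.2
```

```bash
python3 - <<'E'
from h import *
c=cam("wrist");cv2.imwrite("pics/g3.png",cv2.convertScaleAbs(c["img"],alpha=1.4,beta=10))
E
python3 s.py
```

```text
10.0 [ 504.5 -283.2  104.1] [ 3.137 -0.007 -0.099] [ 0.3 -0.3 -0.3] 66.3
```

View pics/g3.png

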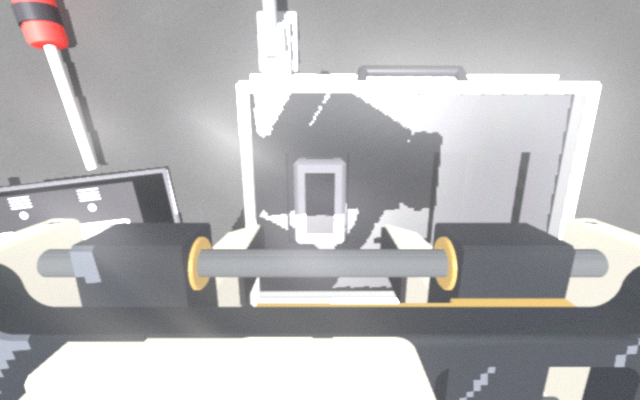

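Emit:
arm_command:
  targets:
    - {"x": -0.5,"y": 3,"z": 0,"roll": 0.113}
    - {"x": -1.5,"y": 7,"z": 0,"roll": 0.113}
    - {"x": -2.5,"y": 11,"z": 0,"roll": 0.113}
    - {"x": -3,"y": 15,"z": 0,"roll": 0.113}
    - {"x": -3.7,"y": 18.5,"z": 0,"roll": 0.113}
    - {"x": -3.7,"y": 19.3,"z": -3,"roll": 0.113}
    - {"x": -3.7,"y": 19.3,"z": -6,"roll": 0.113}
    - {"x": -3.7,"y": 19.3,"z": -6,"roll": 0.113}
  fingers: 0

```text
time: 10.67
tool_pos: [461.3, -86.3, 35.6]
tcp_rot: [-3.138, 0.009, 0.016]
contact_force: [-1.1, 0.4, -1.3]
grip_width: 17.0
```

```bash
python3 - <<'E'
from h import *
c=cam("wrist");cv2.imwrite("pics/g4.png",c["img"])
E
python3 s.py
```

```text
10.72 [462.8 -87.4  37.8] [-3.139  0.007  0.015] [ 0.2 -0.1 -0.3] 13.3
```

View pics/g4.png

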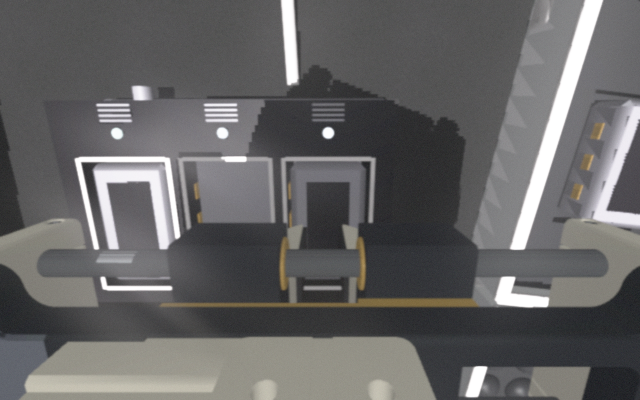

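Emit:
arm_command:
  targets:
    - {"x": 0,"y": 0,"z": -1,"roll": 0}
    - {"x": 0,"y": 0,"z": -1.8,"roll": 0}
    - {"x": 0,"y": 0,"z": -2.2,"roll": 0}
    - {"x": 0,"y": 0,"z": -2.6,"roll": 0}
    - {"x": 0,"y": 0,"z": -2.9,"roll": 0}
    - {"x": 0,"y": 0,"z": -3.1,"roll": 0}
    - {"x": 0,"y": 0,"z": -3.2,"roll": 0}
    - {"x": 0,"y": 0,"z": -3.2,"roll": 0}

```text
time: 11.38
tool_pos: [465.8, -89.3, 11.6]
tcp_rot: [3.14, -0.002, 0.014]
contact_force: [-9.0, 1.5, 32.2]
grip_width: 0.7
```

Stop reached at 32 N. Raising, opening the fingers, then descending to grip.

Emit:
arm_command:
  targets:
    - {"x": 0,"y": 0,"z": 2,"roll": 0}
    - {"x": 0,"y": 0,"z": 5.5,"roll": 0}
    - {"x": 0,"y": 0,"z": 5.5,"roll": 0}
    - {"x": 0,"y": 0,"z": 5.5,"roll": 0}
    - {"x": 0,"y": 0,"z": 5.5,"roll": 0}
    - {"x": 0,"y": 0,"z": 5.5,"roll": 0}
    - {"x": 0,"y": 0,"z": 5.5,"roll": 0}
    - {"x": 0,"y": 0,"z": 5.5,"roll": 0}
  fingers: 0.72

```text
time: 12.05
tool_pos: [464.9, -88.5, 62.4]
tcp_rot: [-3.141, 0.002, 0.014]
contact_force: [0.8, 0.1, -0.3]
grip_width: 49.0
```

Emit:
arm_command:
  targets:
    - {"x": 0,"y": 0,"z": 0,"roll": 0}
    - {"x": 0,"y": 0,"z": 0,"roll": 0}
    - {"x": 0,"y": 0,"z": 0,"roll": 0}
    - {"x": 0,"y": 0,"z": 0,"roll": 0}

```text
time: 12.38
tool_pos: [465.4, -88.7, 63.1]
tcp_rot: [3.142, 0.0, 0.014]
contact_force: [-0.0, 0.6, -0.2]
grip_width: 66.1
```

```bash
python3 - <<'E'
from h import *
c=cam("wrist");cv2.imwrite("pics/g5.png",c["img"])
E
python3 s.py
```

```text
12.43 [465.4 -88.7  63.1] [3.142 0.    0.014] [-0.5 -0.4  0. ] 66.1
```

View pics/g5.png

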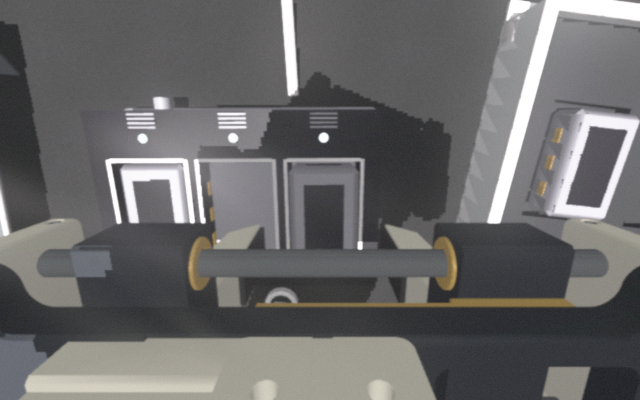

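Emit:
arm_command:
  targets:
    - {"x": 0,"y": 0,"z": -1.5,"roll": 0}
    - {"x": 0,"y": 0,"z": -3,"roll": 0}
    - {"x": 0,"y": 0,"z": -4,"roll": 0}
    - {"x": 0,"y": 0,"z": -4,"roll": 0}

```text
time: 12.77
tool_pos: [464.1, -88.2, 21.6]
tcp_rot: [-3.14, 0.003, 0.014]
contact_force: [-1.3, 0.4, -0.2]
grip_width: 66.1
```

Emit:
arm_command:
  targets:
    - {"x": 0,"y": 0,"z": 0,"roll": 0}
    - {"x": 0,"y": 0,"z": 0,"roll": 0}
    - {"x": 0,"y": 0,"z": 0,"roll": 0}
    - {"x": 0,"y": 0,"z": 0,"roll": 0}
    - {"x": 0,"y": 0,"z": 0,"roll": 0}
    - {"x": 0,"y": 0,"z": 0,"roll": 0}
  fingers: 0.2

```text
time: 13.27
tool_pos: [466.0, -88.9, 23.9]
tcp_rot: [3.141, -0.001, 0.014]
contact_force: [-0.5, -1.3, 3.6]
grip_width: 45.4
```

Emit:
arm_command:
  targets:
    - {"x": 0,"y": 0,"z": 3,"roll": 0}
    - {"x": 0,"y": 0,"z": 7,"roll": 0}
    - {"x": 0.5,"y": -4,"z": 8,"roll": 0}
    - {"x": 1,"y": -8,"z": 8,"roll": -0.05}
    - {"x": 1.5,"y": -12,"z": 8,"roll": -0.113}
    - {"x": 2,"y": -16,"z": 8,"roll": -0.113}
    - {"x": 2,"y": -20,"z": 8,"roll": -0.113}
    - {"x": 2,"y": -24,"z": 8,"roll": -0.113}

```text
time: 13.93
tool_pos: [485.0, -330.3, 102.9]
tcp_rot: [-3.141, 0.001, -0.099]
contact_force: [0.9, 1.0, -1.6]
grip_width: 45.5
```

Emit:
arm_command:
  targets:
    - {"x": 0,"y": -4,"z": 0,"roll": 0}
    - {"x": 0,"y": -8,"z": 0,"roll": 0}
    - {"x": 0,"y": -10.5,"z": 0,"roll": 0}
    - {"x": 0,"y": -11.5,"z": 0,"roll": 0}
    - {"x": 0,"y": -11.5,"z": 0,"roll": 0}
    - {"x": 0,"y": -11.5,"z": 0,"roll": 0}

```text
time: 14.43
tool_pos: [485.1, -442.6, 102.4]
tcp_rot: [-3.14, 0.001, -0.1]
contact_force: [-0.4, 0.4, -0.7]
grip_width: 45.2
```

```bash
cat > pk.py <<'E'
from h import *
import sys
c=cam("wrist");im=cv2.convertScaleAbs(c["img"],alpha=1.3,beta=10)
y=-.0995;ex=np.array([np.cos(y),np.sin(y)]);ey=np.array([-ex[1],ex[0]])
for i,p in enumerate([(486,-443.6),(494,-362),(502,-280.4)]):
    for s in (1,-1):
        q=proj(c,[*(np.array(p)+44*ex+28*s*ey),32])[0]
        cv2.circle(im,tuple(int(v) for v in q),2,(0,0,255),-1)
cv2.imwrite(sys.argv[1],im)
E
python3 pk.py pics/g6.png;python3 s.py
```

```text
14.48 [ 485.4 -441.9  102.7] [-3.14e+00  1.00e-03 -9.90e-02] [ 0.3  0.3 -1.5] 46.0
```

View pics/g6.png

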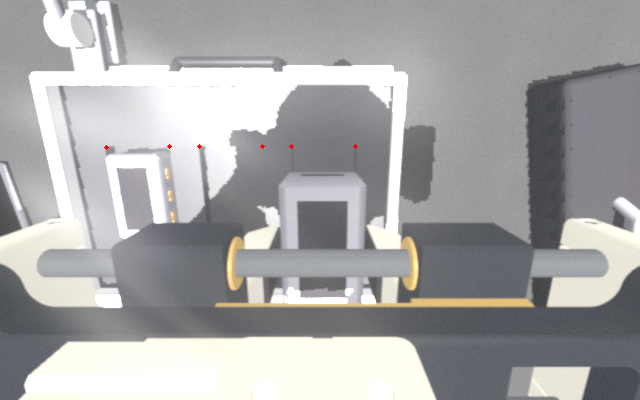

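Emit:
arm_command:
  targets:
    - {"x": 0.05,"y": -0.1,"z": -3.5,"roll": 0}
    - {"x": 0.05,"y": -0.1,"z": -7,"roll": 0}
    - {"x": 0.05,"y": -0.1,"z": -9,"roll": 0}
    - {"x": 0.05,"y": -0.1,"z": -9.8,"roll": 0}
    - {"x": 0.05,"y": -0.1,"z": -10.2,"roll": 0}
    - {"x": 0.05,"y": -0.1,"z": -10.2,"roll": 0}
    - {"x": 0.05,"y": -0.1,"z": -10.2,"roll": 0}

```text
time: 15.07
tool_pos: [487.1, -444.3, 2.8]
tcp_rot: [3.14, -0.002, -0.098]
contact_force: [0.1, -0.1, -1.9]
grip_width: 45.6
```

Emit:
arm_command:
  targets:
    - {"x": 0,"y": 0,"z": 0,"roll": 0}
    - {"x": 0,"y": 0,"z": 0,"roll": 0}
    - {"x": 0,"y": 0,"z": 0,"roll": 0}
    - {"x": 0,"y": 0,"z": 0,"roll": 0}
    - {"x": 0,"y": 0,"z": 3,"roll": 0}
    - {"x": 0,"y": 0,"z": 7,"roll": 0}
    - {"x": 0,"y": 0,"z": 10,"roll": 0}
    - {"x": 0,"y": 0,"z": 10,"roll": 0}
  fingers: 0.72

```text
time: 15.73
tool_pos: [488.7, -447.9, 109.2]
tcp_rot: [3.132, -0.01, -0.099]
contact_force: [1.6, -0.8, 0.5]
grip_width: 66.1
```

```bash
python3 pk.py pics/g7.png;python3 s.py
```

```text
15.78 [ 487.7 -446.8  105.9] [ 3.135 -0.006 -0.099] [-0.4 -0.8 -1.2] 65.8
```

View pics/g7.png

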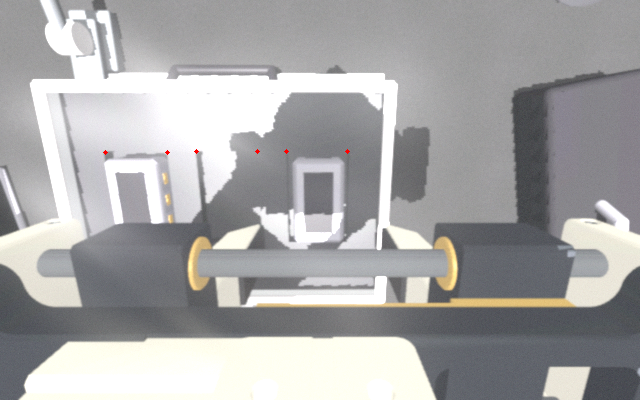

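Packs now lie in pockets 2 and 0. Bay 2 next.

Emit:
arm_command:
  targets:
    - {"x": 0,"y": 4,"z": 0,"roll": 0.113}
    - {"x": 0,"y": 8,"z": 0,"roll": 0.113}
    - {"x": -0.5,"y": 12,"z": 0,"roll": 0.113}
    - {"x": -1,"y": 16,"z": 0,"roll": 0.113}
    - {"x": -1.5,"y": 20,"z": 0,"roll": 0.113}
    - {"x": -2,"y": 24,"z": 0,"roll": 0.113}
    - {"x": -2.2,"y": 28,"z": 0,"roll": 0.113}
    - {"x": -2.2,"y": 32,"z": 0,"roll": 0.113}
  fingers: 0

```text
time: 16.45
tool_pos: [462.5, -122.7, 100.4]
tcp_rot: [-3.141, 0.002, 0.013]
contact_force: [1.1, -0.2, 0.9]
grip_width: 17.4
```

Emit:
arm_command:
  targets:
    - {"x": 0,"y": 4,"z": 0,"roll": 0}
    - {"x": 0,"y": 8,"z": 0,"roll": 0}
    - {"x": 0,"y": 12,"z": 0,"roll": 0}
    - {"x": 0,"y": 15.5,"z": -3,"roll": 0}
    - {"x": 0,"y": 15.5,"z": -6,"roll": 0}
    - {"x": 0,"y": 15.5,"z": -6,"roll": 0}
    - {"x": 0,"y": 15.5,"z": -6,"roll": 0}

```text
time: 17.03
tool_pos: [462.2, 30.6, 40.0]
tcp_rot: [-3.141, 0.005, 0.015]
contact_force: [0.5, 0.2, -0.3]
grip_width: 0.2
```

```bash
python3 - <<'E'
from h import *
c=cam("wrist");cv2.imwrite("pics/g8.png",c["img"])
E
python3 s.py
```

```text
17.08 [463.8  29.9  41.3] [3.141e+00 1.000e-03 1.400e-02] [ 0.8 -1.3  0.3] 0.5
```

View pics/g8.png

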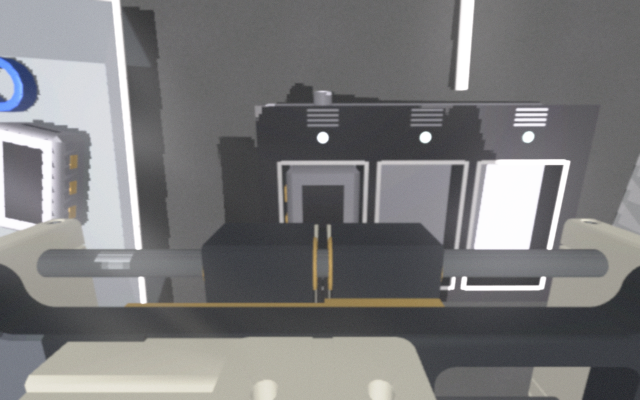

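Emit:
arm_command:
  targets:
    - {"x": 0,"y": 0.1,"z": -1,"roll": 0}
    - {"x": 0,"y": 0.1,"z": -1.8,"roll": 0}
    - {"x": 0,"y": 0.1,"z": -2.2,"roll": 0}
    - {"x": 0,"y": 0.1,"z": -2.6,"roll": 0}
    - {"x": 0,"y": 0.1,"z": -2.9,"roll": 0}
    - {"x": 0,"y": 0.1,"z": -3.1,"roll": 0}
    - {"x": 0,"y": 0.1,"z": -3.25,"roll": 0}
    - {"x": 0,"y": 0.1,"z": -3.25,"roll": 0}

```text
time: 17.75
tool_pos: [464.6, 30.3, 11.6]
tcp_rot: [3.14, -0.002, 0.013]
contact_force: [-8.5, -2.4, 28.1]
grip_width: 0.3
```

Emit:
arm_command:
  targets:
    - {"x": 0,"y": 0,"z": 2,"roll": 0}
    - {"x": 0,"y": 0,"z": 5.5,"roll": 0}
    - {"x": 0,"y": 0,"z": 5.5,"roll": 0}
    - {"x": 0,"y": 0,"z": 5.5,"roll": 0}
    - {"x": 0,"y": 0,"z": 5.5,"roll": 0}
    - {"x": 0,"y": 0,"z": 5.5,"roll": 0}
    - {"x": 0,"y": 0,"z": 5.5,"roll": 0}
    - {"x": 0,"y": 0,"z": 5.5,"roll": 0}
  fingers: 0.72

```text
time: 18.42
tool_pos: [463.3, 31.3, 62.9]
tcp_rot: [-3.141, 0.002, 0.014]
contact_force: [-0.7, 1.0, -0.2]
grip_width: 49.2
```

Emit:
arm_command:
  targets:
    - {"x": 0,"y": 0,"z": 0,"roll": 0}
    - {"x": 0,"y": 0,"z": 0,"roll": 0}
    - {"x": 0,"y": 0,"z": 0,"roll": 0}

```text
time: 18.67
tool_pos: [463.8, 31.3, 63.5]
tcp_rot: [3.142, 0.001, 0.014]
contact_force: [-0.4, 0.2, -0.2]
grip_width: 64.8
```

```bash
python3 - <<'E'
from h import *
c=cam("wrist");cv2.imwrite("pics/g9.png",c["img"])
E
python3 s.py
```

```text
18.72 [463.9  31.4  63.5] [3.142 0.    0.014] [ 0.7  0.  -0.5] 65.8
```

View pics/g9.png

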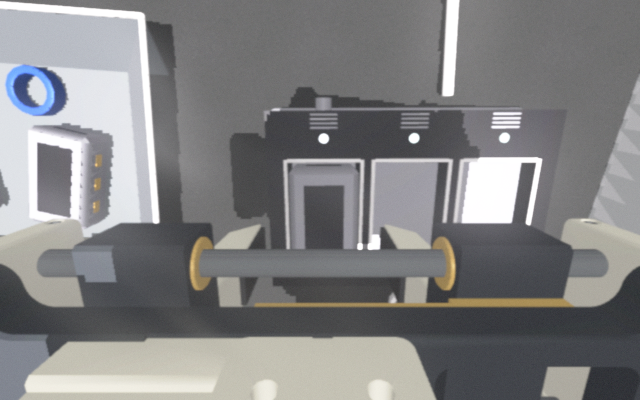

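Emit:
arm_command:
  targets:
    - {"x": 0,"y": 0,"z": -1.5,"roll": 0}
    - {"x": 0,"y": 0,"z": -3,"roll": 0}
    - {"x": 0,"y": 0,"z": -4,"roll": 0}
    - {"x": 0,"y": 0,"z": -4,"roll": 0}

```text
time: 19.05
tool_pos: [462.5, 31.5, 22.1]
tcp_rot: [-3.141, 0.004, 0.014]
contact_force: [-1.3, -0.0, -0.3]
grip_width: 66.2
```

Emit:
arm_command:
  targets:
    - {"x": 0,"y": 0,"z": 0,"roll": 0}
    - {"x": 0,"y": 0,"z": 0,"roll": 0}
    - {"x": 0,"y": 0,"z": 0,"roll": 0}
    - {"x": 0,"y": 0,"z": 0,"roll": 0}
    - {"x": 0,"y": 0,"z": 0,"roll": 0}
    - {"x": 0,"y": 0,"z": 0,"roll": 0}
  fingers: 0.2

```text
time: 19.55
tool_pos: [464.5, 31.2, 24.3]
tcp_rot: [3.141, -0.001, 0.014]
contact_force: [0.0, -1.7, 2.6]
grip_width: 45.3
```

Emit:
arm_command:
  targets:
    - {"x": 0,"y": 0,"z": 3,"roll": 0}
    - {"x": 0,"y": 0,"z": 7,"roll": 0}
    - {"x": 0.5,"y": -4,"z": 8,"roll": 0}
    - {"x": 1,"y": -8,"z": 8,"roll": -0.05}
    - {"x": 1.5,"y": -12,"z": 8,"roll": -0.113}
    - {"x": 2,"y": -16,"z": 8,"roll": -0.113}
    - {"x": 2.5,"y": -20,"z": 8,"roll": -0.113}
    - {"x": 3,"y": -24,"z": 8,"roll": -0.113}

```text
time: 20.22
tool_pos: [493.5, -210.4, 103.5]
tcp_rot: [-3.141, 0.001, -0.099]
contact_force: [0.4, 1.1, -1.6]
grip_width: 45.8
```

Emit:
arm_command:
  targets:
    - {"x": 0,"y": -4,"z": 0,"roll": 0}
    - {"x": 0,"y": -8,"z": 0,"roll": 0}
    - {"x": 0,"y": -12,"z": 0,"roll": 0}
    - {"x": 0,"y": -15.3,"z": 0,"roll": 0}
    - {"x": 0,"y": -15.3,"z": 0,"roll": 0}
    - {"x": 0,"y": -15.3,"z": 0,"roll": 0}
    - {"x": 0,"y": -15.3,"z": 0,"roll": 0}

```text
time: 20.8
tool_pos: [493.4, -360.8, 103.0]
tcp_rot: [-3.14, 0.001, -0.1]
contact_force: [0.7, 0.4, -2.3]
grip_width: 45.4
```

```bash
python3 pk.py pics/g10.png;python3 s.py
```

```text
20.85 [ 493.7 -360.3  103.2] [-3.14e+00  1.00e-03 -9.90e-02] [ 0.4  0.2 -1.8] 45.4
```

View pics/g10.png

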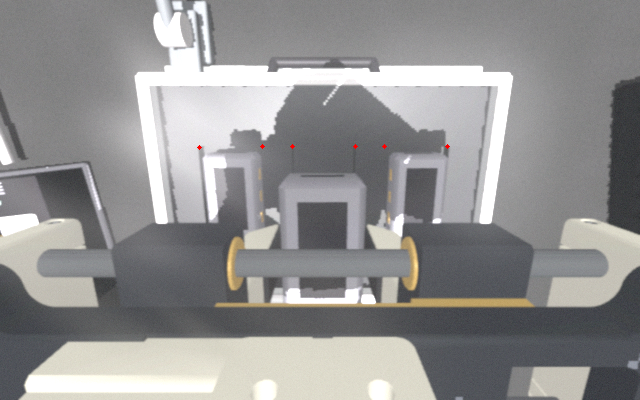

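Emit:
arm_command:
  targets:
    - {"x": 0.05,"y": -0.1,"z": -3.5,"roll": 0}
    - {"x": 0.05,"y": -0.1,"z": -7,"roll": 0}
    - {"x": 0.05,"y": -0.1,"z": -9,"roll": 0}
    - {"x": 0.05,"y": -0.1,"z": -9.8,"roll": 0}
    - {"x": 0.05,"y": -0.1,"z": -10.2,"roll": 0}
    - {"x": 0.05,"y": -0.1,"z": -10.2,"roll": 0}
    - {"x": 0.05,"y": -0.1,"z": -10.2,"roll": 0}

```text
time: 21.43
tool_pos: [495.5, -362.5, 3.2]
tcp_rot: [3.14, -0.002, -0.098]
contact_force: [0.6, 0.1, -2.2]
grip_width: 45.7
```

Emit:
arm_command:
  targets:
    - {"x": 0,"y": 0,"z": 0,"roll": 0}
    - {"x": 0,"y": 0,"z": 0,"roll": 0}
    - {"x": 0,"y": 0,"z": 0,"roll": 0}
    - {"x": 0,"y": 0,"z": 0,"roll": 0}
    - {"x": 0,"y": 0,"z": 3,"roll": 0}
    - {"x": 0,"y": 0,"z": 7,"roll": 0}
    - {"x": 0,"y": 0,"z": 10,"roll": 0}
    - {"x": 0,"y": 0,"z": 10,"roll": 0}
  fingers: 0.62

```text
time: 22.1
tool_pos: [497.5, -365.6, 109.1]
tcp_rot: [3.134, -0.01, -0.099]
contact_force: [1.2, -1.6, 0.9]
grip_width: 57.1
```

```bash
python3 pk.py pics/g11.png;python3 s.py
```

```text
22.15 [ 496.3 -364.5  105.9] [ 3.136 -0.007 -0.099] [-0.1  0.2 -0.5] 57.1
```

View pics/g11.png

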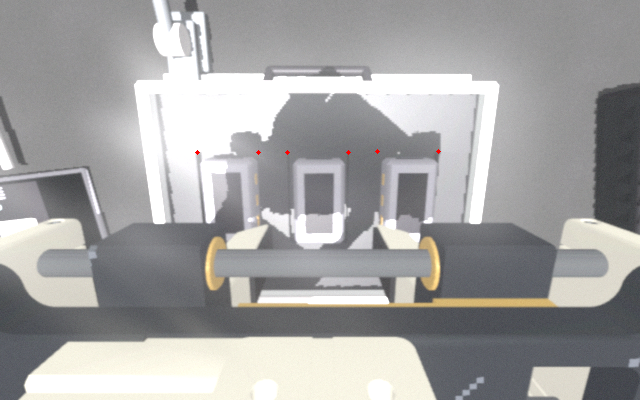

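All three charged packs are in their pockets. Now to the tray.

Emit:
arm_command:
  targets:
    - {"x": -0.5,"y": 4,"z": 1,"roll": 0.1}
    - {"x": -1,"y": 8,"z": 2,"roll": 0.1}
    - {"x": -1.5,"y": 12,"z": 3,"roll": 0.1}
    - {"x": -2,"y": 16,"z": 4,"roll": 0.1}
    - {"x": -2.5,"y": 20,"z": 5,"roll": 0.1}
    - {"x": -3,"y": 24,"z": 6,"roll": 0.1}
    - {"x": -3.5,"y": 28,"z": 7,"roll": 0.1}
    - {"x": -4,"y": 32,"z": 8,"roll": 0.1}

```text
time: 22.82
tool_pos: [453.1, -40.8, 181.1]
tcp_rot: [-3.141, 0.002, 0.0]
contact_force: [0.8, 0.6, 0.5]
grip_width: 56.7
```

Emit:
arm_command:
  targets:
    - {"x": -0.5,"y": 4,"z": 0,"roll": 0}
    - {"x": -1,"y": 8,"z": 0,"roll": 0}
    - {"x": -1.5,"y": 12,"z": 0,"roll": 0}
    - {"x": -2,"y": 16,"z": 0,"roll": 0}
    - {"x": -2.5,"y": 20,"z": 0,"roll": 0}
    - {"x": -3,"y": 24,"z": 0,"roll": 0}
    - {"x": -3.5,"y": 28,"z": 0,"roll": 0}
    - {"x": -4,"y": 32,"z": 0,"roll": 0}

```text
time: 23.48
tool_pos: [413.2, 279.0, 180.6]
tcp_rot: [3.141, 0.002, 0.001]
contact_force: [1.6, -0.3, 0.1]
grip_width: 56.8
```

Emit:
arm_command:
  targets:
    - {"x": 0,"y": 4,"z": 0,"roll": 0}
    - {"x": 0,"y": 6,"z": 0,"roll": 0}
    - {"x": 0,"y": 6,"z": 0,"roll": 0}
    - {"x": 0,"y": 6,"z": 0,"roll": 0}
    - {"x": 0,"y": 6,"z": 0,"roll": 0}

```text
time: 23.9
tool_pos: [414.0, 336.4, 180.7]
tcp_rot: [3.14, 0.002, 0.001]
contact_force: [-0.0, -0.1, 0.6]
grip_width: 56.7
```

```bash
python3 - <<'E'
from h import *
c=cam("wrist");cv2.imwrite("pics/t1.png",c["img"])
import pickle;pickle.dump(c,open("t1.pkl","wb"))
E
python3 s.py
```

```text
23.95 [414.3 336.1 181.1] [ 3.14e+00  1.00e-03 -0.00e+00] [ 0.1  0.4 -0.2] 56.9
```

View pics/t1.png

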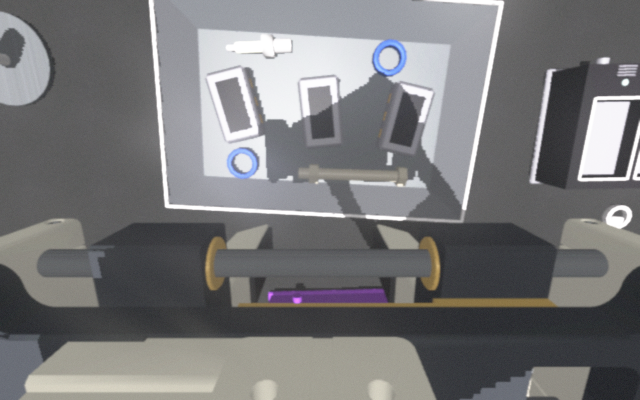

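The tray holds packs A (233,104), B (320,110) and C (407,118). The bolt is at (353,174), the plug at (262,46), and the rings at (243,163) and (389,57).

Run:
```python
import pickle,cv2
c=pickle.load(open("t1.pkl","rb"));im=c["img"]
cv2.imwrite("pics/t2.png",cv2.resize(im[30:220,190:460],None,fx=2.96,fy=2.96,interpolation=2))
```

```text
(no output)
```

View pics/t2.png

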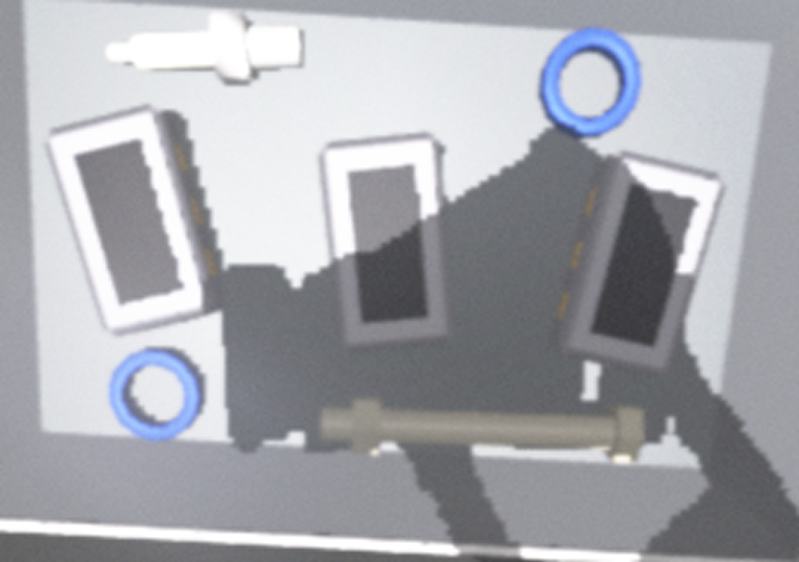

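```bash
cat > packs.py <<'E'
from h import *
def pose(c,q,z=30):
    m=onplane(c,q,z)[:,:2];ce=m.mean(0)
    ax=(m[0]+m[1]-m[2]-m[3])/2
    return ce,np.arctan2(ax[1],ax[0]),np.linalg.norm(ax),np.linalg.norm(m[0]-m[1])
E
python3 - <<'E'
import pickle
from packs import *
c=pickle.load(open("t1.pkl","rb"))
f=lambda q:np.array(q)/2.96+[190,30]
for n,q in dict(A=[(76,157),(141,139),(184,290),(118,307)],B=[(347,172),(414,166),(428,316),(362,323)],C=[(638,183),(699,200),(655,346),(590,331)]).items():
    print(n,*[np.round(v,3) for v in pose(c,f(q))])
# outer top faces
for n,q in dict(A=[(50,133),(152,107),(203,310),(115,332)],B=[(323,148),(432,134),(447,332),(348,345)],C=[(622,152),(722,182),(665,367),(566,347)]).items():
    print(n,*[np.round(v,3) for v in pose(c,f(q))])
print(onplane(c,f([(155,395),(590,80),(360,424),(625,434),(230,50)]),10).round())
print("floor",onplane(c,f([(25,0),(770,42),(715,465),(42,432)]),2).round())
E
```

```text
A [497.428 434.678] 0.217 55.444 25.247
B [489.745 337.645] 0.098 55.03 24.946
C [482.079 239.685] -0.247 55.788 24.004
A [497.978 434.437] 0.224 74.07 39.081
B [490.974 337.716] 0.103 72.098 40.437
C [482.81  240.468] -0.233 71.75 39.332
[[431. 435.  10.]
 [551. 260.  10.]
 [418. 350.  10.]
 [414. 238.  10.]
 [562. 398.  10.]]
floor [[581. 477.   2.]
 [566. 189.   2.]
 [399. 195.   2.]
 [414. 487.   2.]]
```

Emit:
arm_command:
  targets:
    - {"x": 3.5,"y": 0.15,"z": 0,"roll": 0.1}
    - {"x": 7.6,"y": 0.15,"z": -1,"roll": 0.1}
    - {"x": 7.6,"y": 0.15,"z": -5,"roll": 0.1}
    - {"x": 7.6,"y": 0.15,"z": -9,"roll": 0.1}
    - {"x": 7.6,"y": 0.15,"z": -13,"roll": 0.1}
    - {"x": 7.6,"y": 0.15,"z": -14,"roll": 0.1}
    - {"x": 7.6,"y": 0.15,"z": -14,"roll": 0.1}
    - {"x": 7.6,"y": 0.15,"z": -14,"roll": 0.1}
  fingers: 0.75

```text
time: 24.62
tool_pos: [491.4, 338.5, 43.0]
tcp_rot: [-3.141, -0.001, 0.1]
contact_force: [-1.2, 0.5, 0.2]
grip_width: 69.1
```

```bash
python3 - <<'E'
from h import *
c=cam("wrist");cv2.imwrite("pics/t3.png",c["img"])
import pickle;pickle.dump(c,open("t3.pkl","wb"))
E
python3 s.py
```

```text
24.67 [492.2 339.2  44.3] [-3.14  -0.004  0.1  ] [0.3 0.2 1.4] 68.5
```

View pics/t3.png

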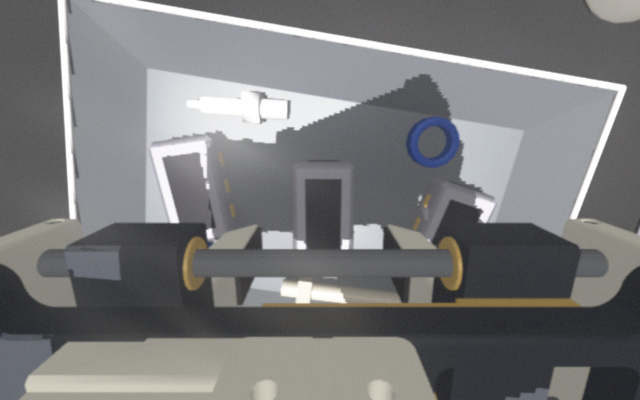

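Emit:
arm_command:
  targets:
    - {"x": 0,"y": 0,"z": -2,"roll": 0}
    - {"x": 0,"y": 0,"z": -4,"roll": 0}
    - {"x": 0,"y": 0,"z": -5,"roll": 0}
    - {"x": 0,"y": 0,"z": -5.5,"roll": 0}
    - {"x": 0,"y": 0,"z": -5.8,"roll": 0}
    - {"x": 0,"y": 0,"z": -5.8,"roll": 0}
    - {"x": 0,"y": 0,"z": -5.8,"roll": 0}

```text
time: 25.25
tool_pos: [491.2, 339.2, -15.1]
tcp_rot: [-3.141, -0.002, 0.101]
contact_force: [0.8, 0.8, 0.4]
grip_width: 68.7
```

Emit:
arm_command:
  targets:
    - {"x": 0,"y": 0,"z": 0,"roll": 0}
    - {"x": 0,"y": 0,"z": 0,"roll": 0}
    - {"x": 0,"y": 0,"z": 0,"roll": 0}
    - {"x": 0,"y": 0,"z": 0,"roll": 0}
    - {"x": 0,"y": 0,"z": 0,"roll": 0}
    - {"x": 0,"y": 0,"z": 0,"roll": 0}
  fingers: 0.2

```text
time: 25.75
tool_pos: [490.6, 338.8, -16.0]
tcp_rot: [3.141, -0.0, 0.101]
contact_force: [0.1, -0.5, 2.9]
grip_width: 45.3
```

Gripped at 45 mm. Lifting and carrying to bay 1.

Emit:
arm_command:
  targets:
    - {"x": 0,"y": 0,"z": 3,"roll": 0}
    - {"x": 0,"y": 0,"z": 7,"roll": 0}
    - {"x": 0,"y": 0,"z": 11,"roll": 0}
    - {"x": -0.5,"y": -4,"z": 12,"roll": -0.05}
    - {"x": -1,"y": -8,"z": 12,"roll": -0.087}
    - {"x": -1.5,"y": -12,"z": 12,"roll": -0.087}
    - {"x": -2,"y": -16,"z": 12,"roll": -0.087}
    - {"x": -2.5,"y": -20,"z": 12,"roll": -0.087}

```text
time: 26.42
tool_pos: [464.5, 137.3, 103.6]
tcp_rot: [3.142, 0.0, 0.015]
contact_force: [0.2, -0.3, -2.1]
grip_width: 45.2
```

Emit:
arm_command:
  targets:
    - {"x": 0,"y": -4,"z": 0,"roll": 0}
    - {"x": 0,"y": -8,"z": 0,"roll": 0}
    - {"x": 0,"y": -12,"z": 0,"roll": 0}
    - {"x": -0.1,"y": -15.5,"z": 0,"roll": 0}
    - {"x": -0.1,"y": -16.7,"z": -2,"roll": 0}
    - {"x": -0.1,"y": -16.7,"z": -3,"roll": 0}
    - {"x": -0.1,"y": -16.7,"z": -3,"roll": 0}
    - {"x": -0.1,"y": -16.7,"z": -3,"roll": 0}

```text
time: 27.08
tool_pos: [463.9, -28.1, 73.4]
tcp_rot: [-3.141, 0.002, 0.013]
contact_force: [0.1, 0.3, -1.3]
grip_width: 45.7
```

```bash
python3 - <<'E'
from h import *
c=cam("wrist");cv2.imwrite("pics/t4.png",c["img"])
import pickle;pickle.dump(c,open("t4.pkl","wb"))
E
python3 s.py
```

```text
27.13 [464.5 -27.9  73.9] [-3.141  0.     0.014] [-0.4 -0.3 -1.3] 45.4
```

View pics/t4.png

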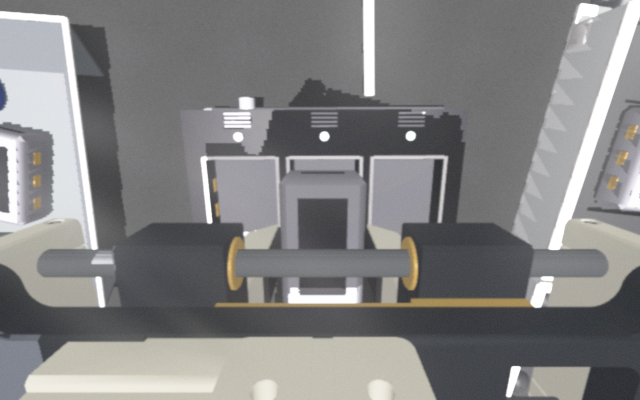

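Run:
```python
from h import *
import pickle;c=pickle.load(open("t4.pkl","rb"))
cv2.imwrite("pics/t5.png",cv2.resize(c["img"][140:240,260:390],None,fx=6,fy=6,interpolation=2))
g=pickle.load(open("g1.pkl","rb"))
print(onplane(c,[(300,199),(346,199)],120), onplane(c,[(288,158),(362,158)],56))
```

```text
[[491.01857957 -16.21634974 120.        ]
 [491.30653597 -39.98766195 120.        ]] [[504.56974779  -2.98947813  56.        ]
 [505.19661944 -55.84877588  56.        ]]
```

View pics/t5.png

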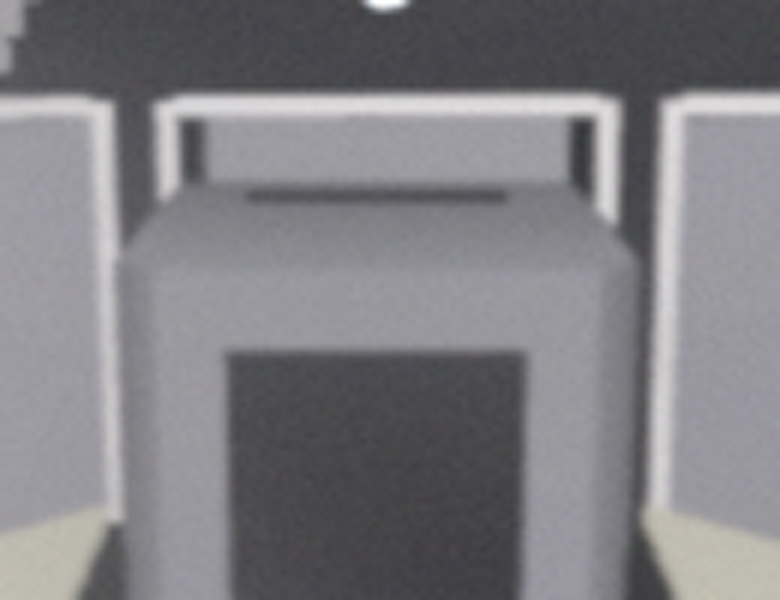

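Emit:
arm_command:
  targets:
    - {"x": 0.1,"y": -0.1,"z": -1,"roll": 0}
    - {"x": 0.1,"y": -0.1,"z": -2.5,"roll": 0}
    - {"x": 0.1,"y": -0.1,"z": -3.5,"roll": 0}
    - {"x": 0.1,"y": -0.1,"z": -4.2,"roll": 0}
    - {"x": 0.1,"y": -0.1,"z": -4.7,"roll": 0}
    - {"x": 0.1,"y": -0.1,"z": -4.7,"roll": 0}

```text
time: 27.63
tool_pos: [465.2, -28.7, 26.4]
tcp_rot: [-3.141, 0.001, 0.015]
contact_force: [0.2, 0.1, -1.2]
grip_width: 45.7
```

Emit:
arm_command:
  targets:
    - {"x": 0,"y": 0,"z": -0.1,"roll": 0}
    - {"x": 0,"y": 0,"z": -0.1,"roll": 0}
    - {"x": 0,"y": 0,"z": -0.1,"roll": 0}
    - {"x": 0,"y": 0,"z": -0.1,"roll": 0}
    - {"x": 0,"y": 0,"z": 2,"roll": 0}
    - {"x": 0,"y": 0,"z": 5,"roll": 0}
    - {"x": 0,"y": 0,"z": 5,"roll": 0}
    - {"x": 0,"y": 0,"z": 5,"roll": 0}
  fingers: 0.65

```text
time: 28.3
tool_pos: [466.8, -29.5, 78.3]
tcp_rot: [3.14, -0.004, 0.014]
contact_force: [0.0, 0.5, -1.1]
grip_width: 59.8
```

Emit:
arm_command:
  targets:
    - {"x": 0,"y": 0,"z": 0,"roll": 0}
    - {"x": 0,"y": 0,"z": 0,"roll": 0}
    - {"x": 0,"y": 0,"z": 0,"roll": 0}
    - {"x": 0,"y": 0,"z": 0,"roll": 0}
    - {"x": 0,"y": 0,"z": 0,"roll": 0}
    - {"x": 0,"y": 0,"z": 0,"roll": 0}
    - {"x": 0,"y": 0,"z": 0,"roll": 0}
    - {"x": 0,"y": 0,"z": 0,"roll": 0}
  fingers: 0

```text
time: 28.97
tool_pos: [465.4, -29.2, 76.6]
tcp_rot: [3.142, 0.0, 0.014]
contact_force: [-0.0, 0.4, -0.7]
grip_width: 11.1
```

```bash
python3 - <<'E'
from h import *
c=cam("wrist");cv2.imwrite("pics/t6.png",c["img"])
E
python3 s.py
```

```text
29.02 [465.4 -29.2  76.6] [3.141 0.    0.014] [ 0.4  0.  -0.3] 7.0
```

View pics/t6.png

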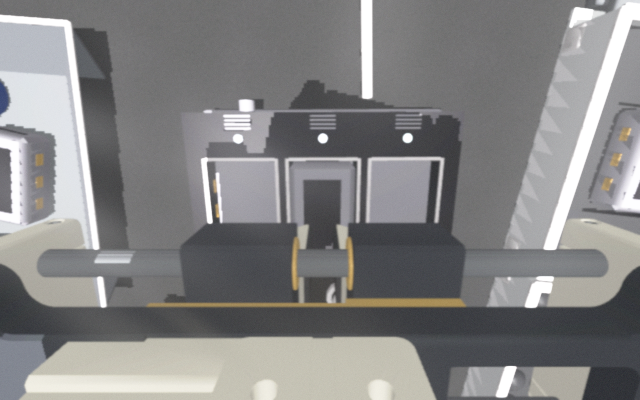

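Emit:
arm_command:
  targets:
    - {"x": -0.1,"y": 0,"z": -2,"roll": 0}
    - {"x": -0.1,"y": 0,"z": -3.5,"roll": 0}
    - {"x": -0.1,"y": 0,"z": -4.2,"roll": 0}
    - {"x": -0.1,"y": 0,"z": -5,"roll": 0}
    - {"x": -0.1,"y": 0,"z": -5.8,"roll": 0}
    - {"x": -0.1,"y": 0,"z": -6.3,"roll": 0}
    - {"x": -0.1,"y": 0,"z": -6.6,"roll": 0}
    - {"x": -0.1,"y": 0,"z": -6.8,"roll": 0}

```text
time: 29.68
tool_pos: [463.8, -29.1, 11.3]
tcp_rot: [3.141, 0.001, 0.014]
contact_force: [-17.8, 2.3, 58.9]
grip_width: 0.4
```

Emit:
arm_command:
  targets:
    - {"x": 0,"y": 0,"z": 0,"roll": 0}
    - {"x": 0,"y": 0,"z": 0,"roll": 0}

```text
time: 29.85
tool_pos: [463.8, -29.0, 11.6]
tcp_rot: [3.141, 0.0, 0.014]
contact_force: [-11.7, 2.1, 35.1]
grip_width: 0.1
```

Emit:
arm_command:
  targets:
    - {"x": 0,"y": 0,"z": 2,"roll": 0}
    - {"x": 0,"y": 0,"z": 5.5,"roll": 0}
    - {"x": 0,"y": 0,"z": 9,"roll": 0}
    - {"x": 0,"y": 0,"z": 9,"roll": 0}
    - {"x": 0,"y": 0,"z": 9,"roll": 0}

```text
time: 30.27
tool_pos: [466.1, -29.5, 100.7]
tcp_rot: [3.14, -0.005, 0.014]
contact_force: [0.0, -0.3, -0.4]
grip_width: 0.2
```

```bash
python3 - <<'E'
from h import *
c=cam("wrist");cv2.imwrite("pics/t7.png",c["img"])
a=cam("scene");cv2.imwrite("pics/t8.png",cv2.resize(a["img"][160:330,260:540],None,fx=2.85,fy=2.85,interpolation=2))
E
python3 s.py
```

```text
30.37 [464.  -29.1  98.2] [-3.141e+00  1.000e-03  1.400e-02] [-0.3 -1.  -0.1] 0.4
```

View pics/t7.png

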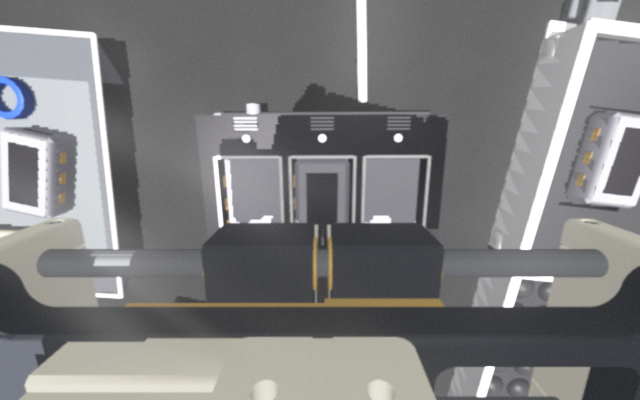

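View pics/t8.png

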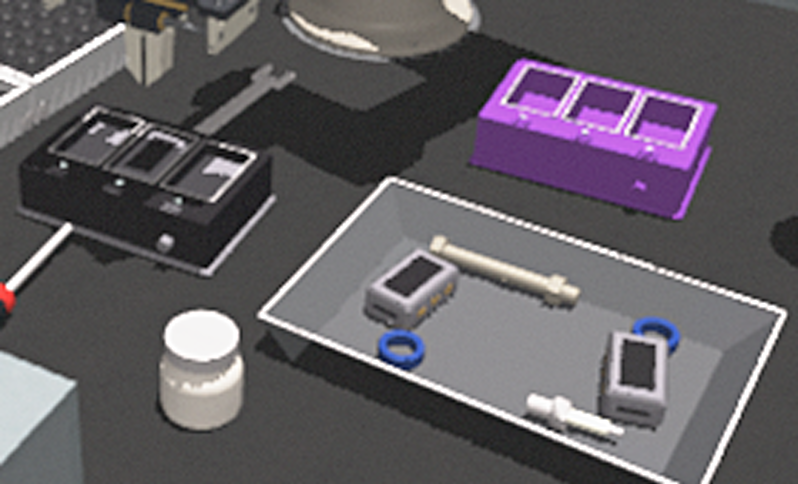

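Bay 1 is latched flush. Pack C next, at (482,240), yaw −0.24.

Emit:
arm_command:
  targets:
    - {"x": 0,"y": 4,"z": 0,"roll": -0.1}
    - {"x": 0.5,"y": 8,"z": 0,"roll": -0.2}
    - {"x": 0.5,"y": 12,"z": 0,"roll": -0.25}
    - {"x": 1,"y": 16,"z": 0,"roll": -0.25}
    - {"x": 1.5,"y": 20,"z": 0,"roll": -0.25}
    - {"x": 1.8,"y": 24,"z": 0,"roll": -0.25}
    - {"x": 1.8,"y": 26.9,"z": -2,"roll": -0.25}
    - {"x": 1.8,"y": 26.9,"z": -4,"roll": -0.25}
  fingers: 0.75

```text
time: 31.03
tool_pos: [482.2, 244.9, 57.3]
tcp_rot: [-3.14, -0.0, -0.232]
contact_force: [-1.0, -0.5, 0.3]
grip_width: 49.3
```

Emit:
arm_command:
  targets:
    - {"x": 0,"y": 0,"z": 0,"roll": 0}
    - {"x": 0,"y": 0,"z": 0,"roll": 0}

```text
time: 31.2
tool_pos: [480.6, 239.3, 56.6]
tcp_rot: [3.138, 0.005, -0.235]
contact_force: [-0.5, -0.7, 0.2]
grip_width: 62.5
```

```bash
python3 - <<'E'
from h import *
c=cam("wrist");cv2.imwrite("pics/t9.png",c["img"])
import pickle;pickle.dump(c,open("t9.pkl","wb"))
E
python3 s.py
```

```text
31.25 [481.8 239.1  57.9] [ 3.14e+00  2.00e-03 -2.37e-01] [-0.3 -0.   0. ] 65.9
```

View pics/t9.png

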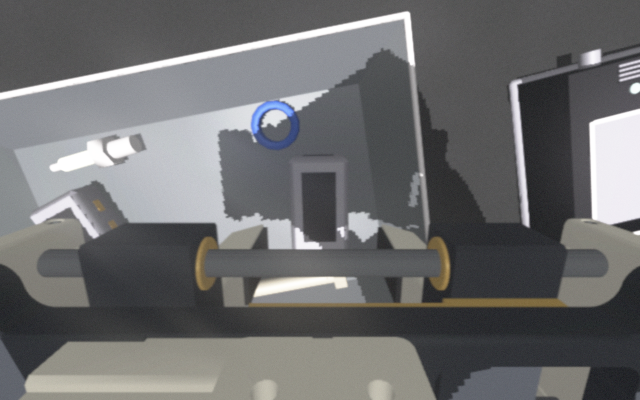

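Emit:
arm_command:
  targets:
    - {"x": 0,"y": 0.15,"z": -2.5,"roll": 0}
    - {"x": 0,"y": 0.15,"z": -5,"roll": 0}
    - {"x": 0,"y": 0.15,"z": -6.5,"roll": 0}
    - {"x": 0,"y": 0.15,"z": -7.2,"roll": 0}
    - {"x": 0,"y": 0.15,"z": -7.5,"roll": 0}
    - {"x": 0,"y": 0.15,"z": -7.5,"roll": 0}
    - {"x": 0,"y": 0.15,"z": -7.5,"roll": 0}

```text
time: 31.83
tool_pos: [483.5, 241.2, -15.1]
tcp_rot: [-3.141, -0.002, -0.237]
contact_force: [-0.3, 0.4, 0.8]
grip_width: 68.8
```

Emit:
arm_command:
  targets:
    - {"x": 0,"y": 0,"z": 0,"roll": 0}
    - {"x": 0,"y": 0,"z": 0,"roll": 0}
    - {"x": 0,"y": 0,"z": 0,"roll": 0}
    - {"x": 0,"y": 0,"z": 0,"roll": 0}
    - {"x": 0,"y": 0,"z": 0,"roll": 0}
    - {"x": 0,"y": 0,"z": 0,"roll": 0}
  fingers: 0.2

```text
time: 32.33
tool_pos: [482.7, 241.4, -15.9]
tcp_rot: [-3.141, -0.001, -0.236]
contact_force: [-0.6, -0.7, 4.6]
grip_width: 45.5
```

Emit:
arm_command:
  targets:
    - {"x": 0,"y": 0,"z": 3,"roll": 0}
    - {"x": 0,"y": 0,"z": 7,"roll": 0}
    - {"x": 0,"y": 0,"z": 11,"roll": 0.1}
    - {"x": -0.5,"y": -4,"z": 12,"roll": 0.2}
    - {"x": -1,"y": -8,"z": 12,"roll": 0.25}
    - {"x": -1.5,"y": -12,"z": 12,"roll": 0.25}
    - {"x": -1.8,"y": -16,"z": 12,"roll": 0.25}
    - {"x": -1.8,"y": -19.5,"z": 12,"roll": 0.25}

```text
time: 33.0
tool_pos: [463.1, 44.5, 103.6]
tcp_rot: [3.141, 0.001, 0.014]
contact_force: [0.5, 0.0, -2.7]
grip_width: 46.0
```

Emit:
arm_command:
  targets:
    - {"x": 0,"y": -1.5,"z": -1,"roll": 0}
    - {"x": 0,"y": -1.5,"z": -3,"roll": 0}
    - {"x": 0,"y": -1.5,"z": -3,"roll": 0}
    - {"x": 0,"y": -1.5,"z": -3,"roll": 0}
    - {"x": 0,"y": -1.5,"z": -3,"roll": 0}

```text
time: 33.42
tool_pos: [464.6, 31.8, 74.1]
tcp_rot: [3.142, 0.0, 0.015]
contact_force: [0.2, -0.9, -1.4]
grip_width: 45.7
```

```bash
python3 - <<'E'
from h import *
import pickle
c=cam("wrist");cv2.imwrite("pics/u1.png",c["img"]);pickle.dump(c,open("u1.pkl","wb"))
cv2.imwrite("pics/u2.png",cv2.resize(c["img"][140:240,260:390],None,fx=6,fy=6,interpolation=2))
E
python3 s.py
```

```text
33.47 [464.9  31.9  74.4] [ 3.142e+00 -1.000e-03  1.500e-02] [ 0.2  0.4 -1.2] 45.4
```

View pics/u1.png

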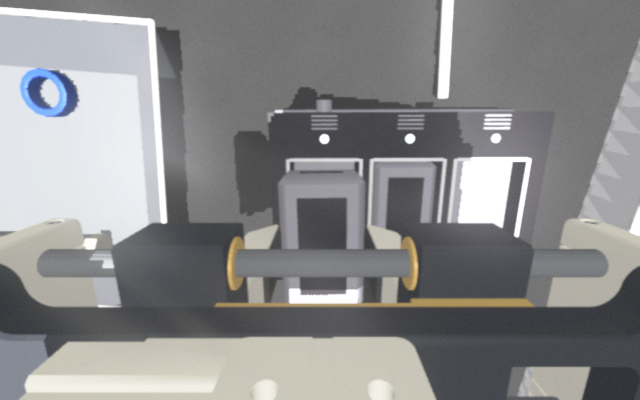

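View pics/u2.png

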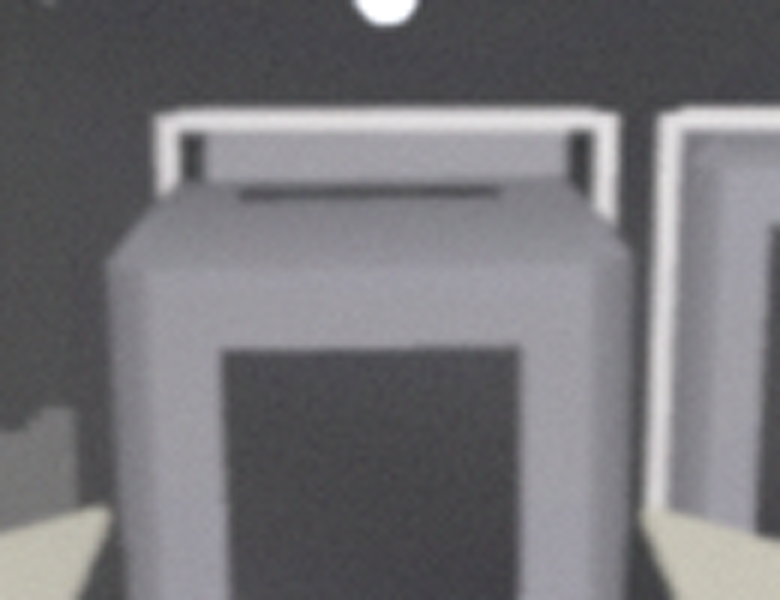

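Emit:
arm_command:
  targets:
    - {"x": 0,"y": -0.12,"z": -1,"roll": 0}
    - {"x": 0,"y": -0.12,"z": -2.5,"roll": 0}
    - {"x": 0,"y": -0.12,"z": -3.5,"roll": 0}
    - {"x": 0,"y": -0.12,"z": -4.2,"roll": 0}
    - {"x": 0,"y": -0.12,"z": -4.8,"roll": 0}
    - {"x": 0,"y": -0.12,"z": -4.8,"roll": 0}

```text
time: 33.97
tool_pos: [463.8, 30.9, 25.7]
tcp_rot: [-3.141, 0.002, 0.015]
contact_force: [-2.7, 2.1, 3.5]
grip_width: 45.3
```

Emit:
arm_command:
  targets:
    - {"x": 0,"y": 0,"z": 0,"roll": 0}
    - {"x": 0,"y": 0,"z": 0,"roll": 0}
    - {"x": 0,"y": 0,"z": 0,"roll": 0}
    - {"x": 0,"y": 0,"z": 0,"roll": 0}
    - {"x": 0,"y": 0,"z": 2,"roll": 0}
    - {"x": 0,"y": 0,"z": 5,"roll": 0}
    - {"x": 0,"y": 0,"z": 5,"roll": 0}
    - {"x": 0,"y": 0,"z": 5,"roll": 0}
  fingers: 0.65

```text
time: 34.63
tool_pos: [465.9, 29.9, 77.1]
tcp_rot: [3.141, -0.004, 0.014]
contact_force: [-0.1, -0.3, -0.1]
grip_width: 59.3
```

Emit:
arm_command:
  targets:
    - {"x": 0,"y": 0,"z": 0,"roll": 0}
    - {"x": 0,"y": 0,"z": 0,"roll": 0}
    - {"x": 0,"y": 0,"z": 0,"roll": 0}
    - {"x": 0,"y": 0,"z": 0,"roll": 0}
    - {"x": 0,"y": 0,"z": 0,"roll": 0}
    - {"x": 0,"y": 0,"z": 0,"roll": 0}
    - {"x": 0,"y": 0,"z": 0,"roll": 0}
    - {"x": 0,"y": 0,"z": 0,"roll": 0}
  fingers: 0

```text
time: 35.3
tool_pos: [464.4, 30.1, 75.6]
tcp_rot: [3.141, 0.0, 0.014]
contact_force: [0.1, -0.4, 0.4]
grip_width: 11.1
```

```bash
python3 - <<'E'
from h import *
c=cam("wrist");cv2.imwrite("pics/u3.png",c["img"])
E
python3 s.py
```

```text
35.35 [464.4  30.1  75.7] [3.142 0.    0.014] [ 0.3 -0.2  0.2] 6.9
```

View pics/u3.png

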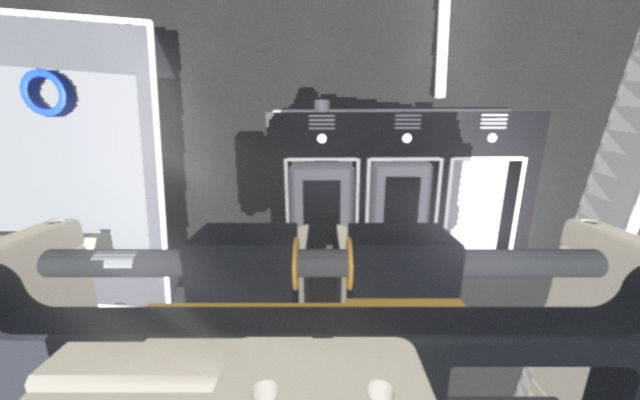

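Seated in bay 2. Pressing more slowly this time.

Emit:
arm_command:
  targets:
    - {"x": -0.1,"y": 0,"z": -2,"roll": 0}
    - {"x": -0.1,"y": 0,"z": -3.5,"roll": 0}
    - {"x": -0.1,"y": 0,"z": -4.2,"roll": 0}
    - {"x": -0.1,"y": 0,"z": -5,"roll": 0}
    - {"x": -0.1,"y": 0,"z": -5.6,"roll": 0}
    - {"x": -0.1,"y": 0,"z": -6,"roll": 0}
    - {"x": -0.1,"y": 0,"z": -6.3,"roll": 0}
    - {"x": -0.1,"y": 0,"z": -6.5,"roll": 0}

```text
time: 36.02
tool_pos: [462.8, 30.2, 11.5]
tcp_rot: [3.142, 0.001, 0.014]
contact_force: [-12.6, 0.7, 39.7]
grip_width: 0.6
```

Emit:
arm_command:
  targets:
    - {"x": 0,"y": 0,"z": -0.1,"roll": 0}
    - {"x": 0,"y": 0,"z": -0.2,"roll": 0}
    - {"x": 0,"y": 0,"z": -0.2,"roll": 0}

```text
time: 36.27
tool_pos: [462.9, 30.2, 11.5]
tcp_rot: [3.141, 0.0, 0.014]
contact_force: [-11.3, -0.1, 35.3]
grip_width: 0.5
```

Emit:
arm_command:
  targets:
    - {"x": 0,"y": 0,"z": 2,"roll": 0}
    - {"x": 0,"y": 0,"z": 5.5,"roll": 0}
    - {"x": 0,"y": 0,"z": 9,"roll": 0}
    - {"x": 0,"y": 0,"z": 9,"roll": 0}
    - {"x": 0,"y": 0,"z": 9,"roll": 0}

```text
time: 36.68
tool_pos: [465.1, 30.0, 100.7]
tcp_rot: [3.141, -0.005, 0.014]
contact_force: [-0.3, 0.1, 0.1]
grip_width: -0.0
```

```bash
python3 - <<'E'
from h import *
c=cam("wrist");cv2.imwrite("pics/u4.png",c["img"])
a=cam("scene");cv2.imwrite("pics/u5.png",cv2.resize(a["img"][160:330,260:540],None,fx=2.85,fy=2.85,interpolation=2))
E
python3 s.py
```

```text
36.78 [462.9  30.2  98.2] [3.142e+00 1.000e-03 1.400e-02] [ 0.1 -0.6  0.6] 0.4
```

View pics/u4.png

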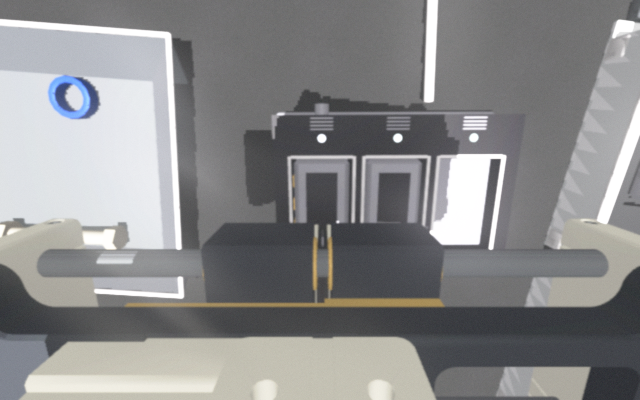

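View pics/u5.png

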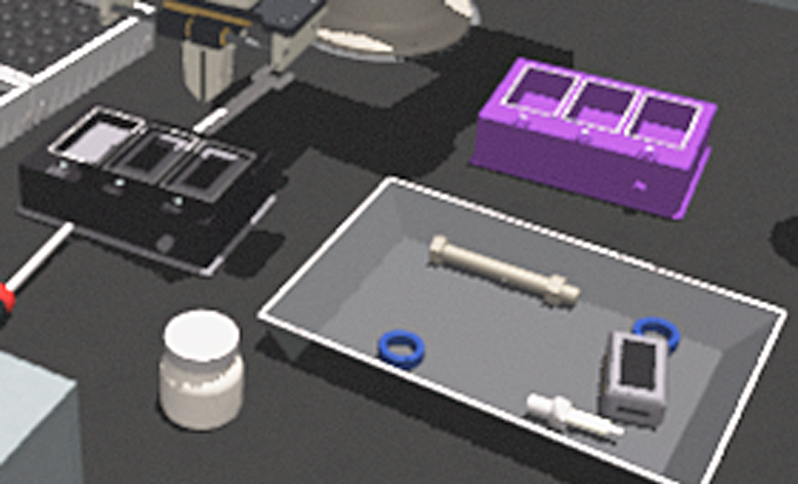

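Bays 1 and 2 are latched flush. Pack A next.

Emit:
arm_command:
  targets:
    - {"x": 0,"y": 4,"z": 0,"roll": 0}
    - {"x": 0.5,"y": 8,"z": 0,"roll": 0.1}
    - {"x": 1,"y": 12,"z": 0,"roll": 0.2}
    - {"x": 1.5,"y": 16,"z": 0,"roll": 0.206}
    - {"x": 2,"y": 20,"z": 0,"roll": 0.206}
    - {"x": 2.5,"y": 24,"z": 0,"roll": 0.206}
    - {"x": 3,"y": 28,"z": 0,"roll": 0.206}
    - {"x": 3.5,"y": 32,"z": 0,"roll": 0.206}
  fingers: 0.75

```text
time: 37.45
tool_pos: [497.3, 351.7, 96.5]
tcp_rot: [3.14, 0.004, 0.22]
contact_force: [1.7, -0.7, 0.9]
grip_width: 48.9
```

Emit:
arm_command:
  targets:
    - {"x": 0,"y": 4,"z": 0,"roll": 0}
    - {"x": 0,"y": 7.5,"z": -2,"roll": 0}
    - {"x": 0,"y": 8.4,"z": -4,"roll": 0}
    - {"x": 0,"y": 8.4,"z": -4,"roll": 0}
    - {"x": 0,"y": 8.4,"z": -4,"roll": 0}
    - {"x": 0,"y": 8.4,"z": -4,"roll": 0}

```text
time: 37.95
tool_pos: [498.5, 433.0, 58.3]
tcp_rot: [3.141, 0.001, 0.219]
contact_force: [0.5, 0.4, 0.4]
grip_width: 69.3
```

```bash
python3 - <<'E'
from h import *
c=cam("wrist");cv2.imwrite("pics/u6.png",c["img"])
E
python3 s.py
```

```text
38.0 [499.1 433.   59.2] [ 3.141 -0.     0.219] [ 0.4 -0.1 -0.4] 68.9
```

View pics/u6.png

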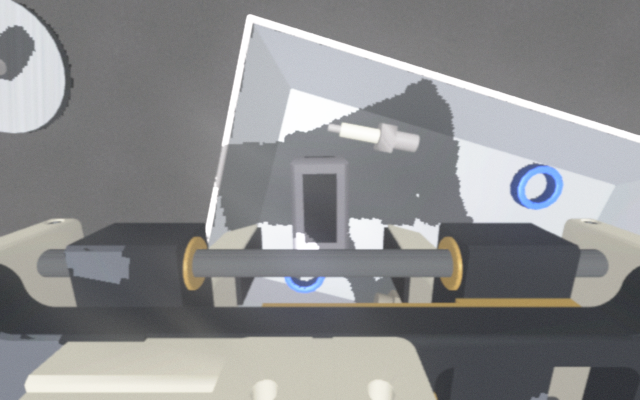

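Emit:
arm_command:
  targets:
    - {"x": 0,"y": 0.15,"z": -2.5,"roll": 0}
    - {"x": 0,"y": 0.15,"z": -5,"roll": 0}
    - {"x": 0,"y": 0.15,"z": -6.5,"roll": 0}
    - {"x": 0,"y": 0.15,"z": -7.2,"roll": 0}
    - {"x": 0,"y": 0.15,"z": -7.5,"roll": 0}
    - {"x": 0,"y": 0.15,"z": -7.5,"roll": 0}
    - {"x": 0,"y": 0.15,"z": -7.5,"roll": 0}

```text
time: 38.58
tool_pos: [499.6, 435.8, -14.7]
tcp_rot: [-3.141, -0.002, 0.219]
contact_force: [0.3, 0.0, -0.8]
grip_width: 68.8
```

Emit:
arm_command:
  targets:
    - {"x": 0,"y": 0,"z": 0,"roll": 0}
    - {"x": 0,"y": 0,"z": 0,"roll": 0}
    - {"x": 0,"y": 0,"z": 0,"roll": 0}
    - {"x": 0,"y": 0,"z": 0,"roll": 0}
    - {"x": 0,"y": 0,"z": 0,"roll": 0}
    - {"x": 0,"y": 0,"z": 0,"roll": 0}
  fingers: 0.2

```text
time: 39.08
tool_pos: [498.6, 435.7, -15.8]
tcp_rot: [3.142, -0.001, 0.22]
contact_force: [-0.4, -1.9, 3.4]
grip_width: 45.5
```

Emit:
arm_command:
  targets:
    - {"x": 0,"y": 0,"z": 3,"roll": 0}
    - {"x": 0,"y": 0,"z": 7,"roll": 0}
    - {"x": 0,"y": 0,"z": 11,"roll": -0.1}
    - {"x": -0.5,"y": -4,"z": 12,"roll": -0.2}
    - {"x": -1,"y": -8,"z": 12,"roll": -0.206}
    - {"x": -1.5,"y": -12,"z": 12,"roll": -0.206}
    - {"x": -2,"y": -16,"z": 12,"roll": -0.206}
    - {"x": -2.5,"y": -20,"z": 12,"roll": -0.206}

```text
time: 39.75
tool_pos: [472.4, 234.0, 103.5]
tcp_rot: [3.141, 0.0, 0.014]
contact_force: [1.1, -0.2, -0.0]
grip_width: 45.2
```

Emit:
arm_command:
  targets:
    - {"x": 0,"y": -4,"z": 0,"roll": 0}
    - {"x": -0.2,"y": -8,"z": 0,"roll": 0}
    - {"x": -0.5,"y": -12,"z": 0,"roll": 0}
    - {"x": -0.8,"y": -16,"z": 0,"roll": 0}
    - {"x": -0.8,"y": -20,"z": 0,"roll": 0}
    - {"x": -0.8,"y": -24,"z": 0,"roll": 0}
    - {"x": -0.8,"y": -28,"z": 0,"roll": 0}
    - {"x": -0.8,"y": -31,"z": 0,"roll": 0}

```text
time: 40.42
tool_pos: [465.0, -77.2, 103.7]
tcp_rot: [3.141, -0.0, 0.013]
contact_force: [0.0, 0.4, -1.6]
grip_width: 45.5
```

Emit:
arm_command:
  targets:
    - {"x": 0,"y": -1.5,"z": -1,"roll": 0}
    - {"x": 0,"y": -1.5,"z": -3,"roll": 0}
    - {"x": 0,"y": -1.5,"z": -3,"roll": 0}
    - {"x": 0,"y": -1.5,"z": -3,"roll": 0}
    - {"x": 0,"y": -1.5,"z": -3,"roll": 0}

```text
time: 40.83
tool_pos: [465.6, -88.9, 74.2]
tcp_rot: [-3.142, -0.0, 0.015]
contact_force: [0.1, 0.1, -2.0]
grip_width: 45.5
```

```bash
python3 - <<'E'
from h import *
import pickle
c=cam("wrist");cv2.imwrite("pics/v1.png",c["img"]);pickle.dump(c,open("v1.pkl","wb"))
cv2.imwrite("pics/v2.png",cv2.resize(c["img"][140:240,260:390],None,fx=6,fy=6,interpolation=2))
E
python3 s.py
```

```text
40.88 [465.9 -88.9  74.5] [ 3.141e+00 -1.000e-03  1.500e-02] [-0.1  0.3 -1.2] 45.6
```

View pics/v2.png

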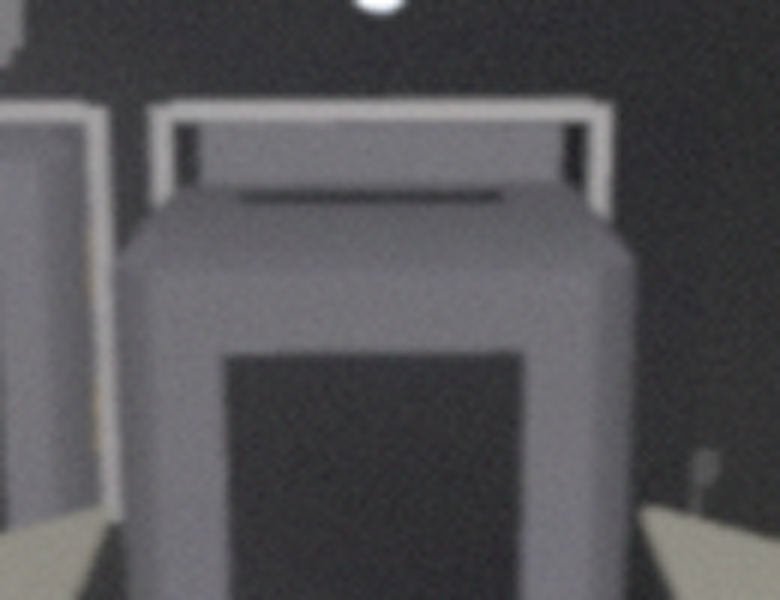

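Emit:
arm_command:
  targets:
    - {"x": 0,"y": 0,"z": -1,"roll": 0}
    - {"x": 0,"y": 0,"z": -2.5,"roll": 0}
    - {"x": 0,"y": 0,"z": -3.5,"roll": 0}
    - {"x": 0,"y": 0,"z": -4.2,"roll": 0}
    - {"x": 0,"y": 0,"z": -4.8,"roll": 0}
    - {"x": 0,"y": 0,"z": -4.8,"roll": 0}

```text
time: 41.38
tool_pos: [465.8, -89.0, 25.5]
tcp_rot: [3.142, -0.0, 0.014]
contact_force: [-0.5, -0.1, -1.4]
grip_width: 45.4
```

Emit:
arm_command:
  targets:
    - {"x": 0,"y": 0,"z": 0,"roll": 0}
    - {"x": 0,"y": 0,"z": 0,"roll": 0}
    - {"x": 0,"y": 0,"z": 0,"roll": 0}
    - {"x": 0,"y": 0,"z": 0,"roll": 0}
    - {"x": 0,"y": 0,"z": 2,"roll": 0}
    - {"x": 0,"y": 0,"z": 5,"roll": 0}
    - {"x": 0,"y": 0,"z": 5,"roll": 0}
    - {"x": 0,"y": 0,"z": 5,"roll": 0}
  fingers: 0.65

```text
time: 42.05
tool_pos: [466.7, -89.8, 77.3]
tcp_rot: [3.14, -0.004, 0.014]
contact_force: [0.3, -0.4, -0.4]
grip_width: 59.8
```

Emit:
arm_command:
  targets:
    - {"x": 0,"y": 0,"z": 0,"roll": 0}
    - {"x": 0,"y": 0,"z": 0,"roll": 0}
    - {"x": 0,"y": 0,"z": 0,"roll": 0}
    - {"x": 0,"y": 0,"z": 0,"roll": 0}
    - {"x": 0,"y": 0,"z": 0,"roll": 0}
    - {"x": 0,"y": 0,"z": 0,"roll": 0}
    - {"x": 0,"y": 0,"z": 0,"roll": 0}
    - {"x": 0,"y": 0,"z": 0,"roll": 0}
  fingers: 0

```text
time: 42.72
tool_pos: [465.4, -89.3, 75.6]
tcp_rot: [3.142, 0.0, 0.014]
contact_force: [-0.1, 0.8, -0.1]
grip_width: 11.2
```

```bash
python3 - <<'E'
from h import *
c=cam("wrist");cv2.imwrite("pics/v3.png",c["img"])
E
python3 s.py
```

```text
42.77 [465.4 -89.4  75.7] [3.142 0.    0.014] [ 0.3  0.2 -0.5] 6.7
```

View pics/v3.png

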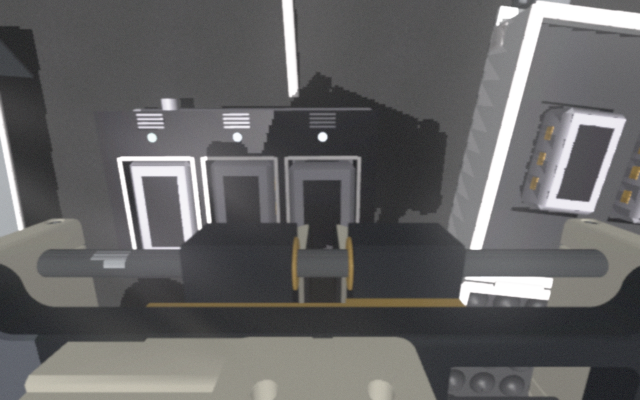

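Emit:
arm_command:
  targets:
    - {"x": -0.1,"y": 0,"z": -2,"roll": 0}
    - {"x": -0.1,"y": 0,"z": -3.5,"roll": 0}
    - {"x": -0.1,"y": 0,"z": -4.2,"roll": 0}
    - {"x": -0.1,"y": 0,"z": -5,"roll": 0}
    - {"x": -0.1,"y": 0,"z": -5.6,"roll": 0}
    - {"x": -0.1,"y": 0,"z": -6,"roll": 0}
    - {"x": -0.1,"y": 0,"z": -6.3,"roll": 0}
    - {"x": -0.1,"y": 0,"z": -6.5,"roll": 0}

```text
time: 43.43
tool_pos: [463.8, -89.2, 11.5]
tcp_rot: [-3.141, 0.001, 0.014]
contact_force: [-10.8, 2.7, 38.0]
grip_width: 0.8
```

Emit:
arm_command:
  targets:
    - {"x": 0,"y": 0,"z": -0.1,"roll": 0}
    - {"x": 0,"y": 0,"z": -0.2,"roll": 0}
    - {"x": 0,"y": 0,"z": -0.2,"roll": 0}

```text
time: 43.68
tool_pos: [463.9, -89.2, 11.6]
tcp_rot: [3.141, 0.0, 0.014]
contact_force: [-12.2, 3.4, 33.2]
grip_width: 0.7
```

Emit:
arm_command:
  targets:
    - {"x": 0,"y": 0,"z": 3,"roll": 0}
    - {"x": -1,"y": -1,"z": 7,"roll": 0}
    - {"x": -3,"y": -3,"z": 11,"roll": 0}
    - {"x": -5,"y": -5,"z": 14,"roll": 0}
    - {"x": -7,"y": -7,"z": 17,"roll": 0}
    - {"x": -7,"y": -8,"z": 20,"roll": 0}
    - {"x": -7,"y": -8,"z": 20,"roll": 0}
    - {"x": -7,"y": -8,"z": 20,"roll": 0}

```text
time: 44.35
tool_pos: [395.3, -170.7, 210.7]
tcp_rot: [3.139, -0.005, 0.012]
contact_force: [-0.3, 0.4, -0.2]
grip_width: 0.3
```

```bash
python3 - <<'E'
from h import *
import pickle
c=cam("wrist");cv2.imwrite("pics/v4.png",c["img"]);pickle.dump(c,open("v4.pkl","wb"))
a=cam("scene");cv2.imwrite("pics/v5.png",cv2.resize(a["img"][130:330,140:540],None,fx=2,fy=2,interpolation=2))
E
python3 s.py
```

```text
44.45 [ 394.1 -168.9  208. ] [-3.141e+00  1.000e-03  1.400e-02] [ 0.4  0.7 -0.5] 0.4
```

View pics/v4.png

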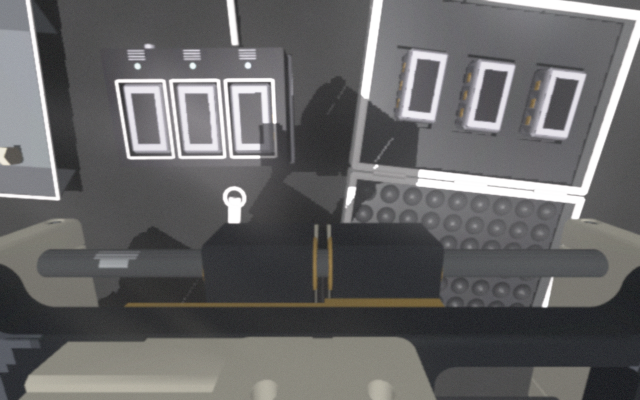

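View pics/v5.png

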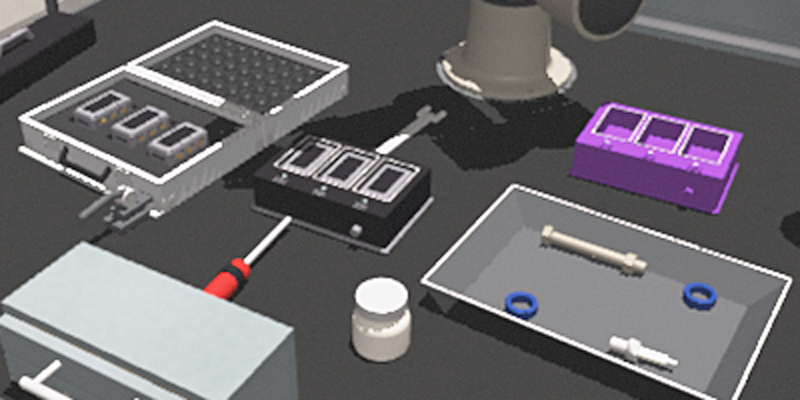

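All packs appear placed. One numeric check of the label centres.

Run:
```python
from h import *
import pickle
c=pickle.load(open("v4.pkl","rb"));g=cv2.cvtColor(c["img"],6)
P=np.array([(486,-443.6),(494,-362),(502,-280.4),(465.6,-89),(464.7,-29),(464,31)])
Z=[48,48,48,55,55,55]
for p,z in zip(P,Z):
    u,v=proj(c,[*p,z])[0]
    best=None
    for th in range(60,150,5):
        n,l,st,ce=cv2.connectedComponentsWithStats((g<th).astype(np.uint8))
        k=l[int(round(v)),int(round(u))]
        if k and 350<st[k,4]<2000: best=(th,st[k,4],ce[k])
    if best: print(p,z,best[:2],(onplane(c,best[2],z)[0,:2]-p).round(1))
    else: print(p,"none",u,v)
cv2.imwrite("pics/v6.png",cv2.resize(c["img"][30:180,100:300],None,fx=4,fy=4,interpolation=2))
```

```text
[ 486.  -443.6] 48 (145, np.int32(1108)) [-0.1 -0.8]
[ 494. -362.] 48 (145, np.int32(1123)) [-0.1 -0.5]
[ 502.  -280.4] 48 (145, np.int32(1123)) [ 2.1 -4.7]
[465.6 -89. ] 55 (130, np.int32(1647)) [-4.4 -2.2]
[464.7 -29. ] 55 (145, np.int32(1036)) [0.7 0.6]
[464.  31.] 55 (145, np.int32(1088)) [0.3 0.8]
```

View pics/v6.png

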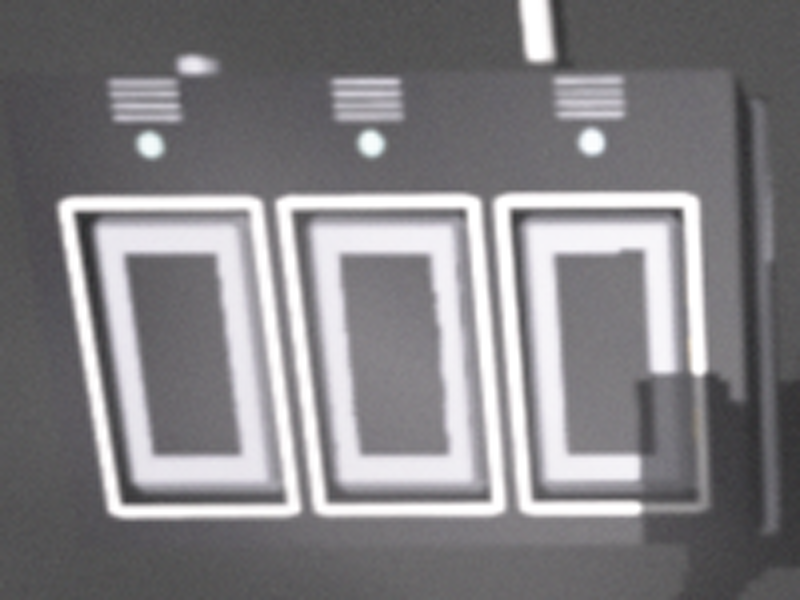

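```bash
python3 -c "
from plant import bot
print(bot.close_job())"; python3 s.py
```

```text
the job is handed in; nothing more can be done
None
the job is handed in; nothing more can be done
```

I finished the job and handed it in at about 44.5 s of the 210 s allowed; no verdict was reported. I tripped the three charged packs and laid them in case pockets 2, 0 and 1. The three flat packs went from the tray into bays 1, 2 and 0, and I pressed each one to its stop.

**Last checks:**
- **Case:** the packs in pockets 0 and 1 measured within 1 mm of the pocket middles. The one in pocket 2 was about 5 mm off; the limit is 15 mm.
- **Charger:** all three packs look flush. The packs in bays 1 and 2 measured within 1 mm of centre. The bay 0 reading of about 5 mm was spoiled by a shadow, so I did not trust it. In the picture that pack lies inside its frame, and the 2 mm of play in the bay keeps it within 6 mm.
- **Other things:** in the last pictures the bolt, plug and rings are still in the tray, and the hex driver, jar and purple look-alike look undisturbed. The arm is clear of everything.

**Disagreement:** the real fingertips turned out to be about 36 mm short of the reported TCP. I found this by touching down on the first pack and corrected every later height for it. The highest press force I saw was 59 N, on one press.

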